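# Set out the drape moulds

## Robot

A 7-joint arm with a two-finger parallel gripper is mounted at the origin on a cart in front of the work surface, level with it; the furniture and walls round the work are solid. World frame = base frame: x ahead of the robot, y to its left, z up, the work surface at z = 0. Lengths are in m, angles in rad, forces in N, time in s.
With the tool pointing down it reaches from about 0.425 to 0.925 m from the base axis. Payload 6.8 kg.
Tool frame: the origin (TCP) lies at the very end of the fingers, on their centre line; the grasp point (between the pads) lies 19 mm behind it; z points along the fingers, x is the direction in which the jaws open and shut, and the axes are right-handed (so a half turn about z gives the same grasp; the last joint's range is limited). The gripper opens to 85 mm and grips with 20 to 120 N. Pads are 22 mm wide; open, the fingers measure 114 mm over their backs; the gripper's body (76 mm by 85 mm) begins 54 mm behind the grasp point. The pads swing forward as they close: fully open they stand 13 mm farther back than shut.
Start: joints at [1.182, 0.477, 0.022, 1.555, -0.011, 1.109, -0.083], TCP at [0.187, -0.649, 0.21] pointing down, gripper open.
Joint ranges: [-2.96, 2.96], [-0.34, 2.1], [-1.41, 1.46], [0.24, 2.44], [-1.37, 4.51], [0.17, 1.92], [-2.96, 2.96]. Speed limits (rad/s): [2.39, 2.39, 3.14, 3.14, 3.14, 3.14, 3.14].

## Interface

Orientations are given as a unit quaternion [w, x, y, z].
In Python, from station import bot gives the robot as it stands.
- The arm moves only by the shell command python3 -m creep 'ROWS' [FORCE]. ROWS is JSON, a list that holds one entry, the list of rows, each a list of 7 numbers: the shift along the tool's x, y, z in cm, then the turn, a rotation vector about the tool's x, y, z in rad, then the opening, from 0 (shut) to 1 (fully open). In form: [[[dx, dy, dz, wx, wy, wz, claw], ...]]. A call has 1 to 10 rows; each row is the pose to reach, as a shift and turn from the pose commanded when the call began, along the tool's axes at that moment; what a row does not reach only later rows make up. A row lasts 1/8 s, in which the tool goes at most 62.5 mm and 10.7 degrees, less where a joint would pass 70% of its speed; a pose out of reach is approached as far as the arm can. A call with a gripper value outside its range is refused whole. The fingers move at their own pace and stop on an object; FORCE is the grip in N (left out, the last holds). Time passes only in rows, so rows that repeat a pose let the fingers close. It gives the time, the measured TCP pose, the force and the opening at its end, in the units of the state.
- bot.get_obs(): the state, without advancing time (a new reading comes with each control period).
- bot.read_camera(name): name is "scene" or "top" or "wrist"; returns (picture, depth): 400x640x3 uint8, blue, green, red; 400x640 float32, m along the optical axis (not along the pixel's ray), 0 where there is no reading.
- bot.calibration(name): a dict with "mtx" (3x3 intrinsics, pixels), "rvec" (rotation vector, rad) and "tvec" (3), from world to camera coordinates, as OpenCV has them. Camera axes: x right, y down, z forward; pixel columns grow to the right and rows downward; lengths in m; the calibration is good to about 2 mm. The wrist camera is an equidistant fisheye: a pixel r from the principal point sees the ray r / f radians off the axis. A picture is of the moment at which its call begins: read the wrist's pose just before it. calibration takes no time and is no camera call; for the wrist camera it gives the pose at the moment of the call.
- bot.hand_in(): hands the job in, once; it reports no verdict.
Trained networks look in the newest picture that a camera, given by its name, has taken for a name from the list of things; names that differ only in an ending like _2 or _b are one class to them, and where a whole thing is asked for, a point or a joint stands for the part that bears it (a point fixed in the world has none). Each returns a list of dicts, best first, with "p" (0 to 1); they miss things now and then, are a little off and sometimes report something else, mostly with a low value. They report only what shows in the picture. A call takes as long as a camera call. They do not tell look-alikes from the thing itself.
- bot.find_in(camera, label): "xy" ([column, row] in pixels, amid what is visible of it).
- bot.silhouettes(camera, label): "mask" (400x640 bool, what is visible of it) and "xy" ([column, row] in pixels, amid what is visible of it).
The state is a dict: "t": time; "q": joint angles; "joint_vel": joint speeds; "joint_torque": joint torques, N m; "eef_pos": TCP position; "tool_rot": TCP orientation; "contact_force": force on the tool from outside, world axes, zero at the start; "torque": the same for the moment, N m; "gripper_width": opening from 0.0 (shut) to 1.0 (fully open).
Only numpy, scipy, OpenCV 4.12 (cv2) and the standard library are available. Lean on these libraries where they do the work, as an engineer would, in place of code of your own. Each camera call takes 0.05 s, during which the arm holds its last target.

## Task

The drape moulds have been left in two piles. Take the piles apart and set each mould flat on the cork inside the rim of the board that has its own outline and size, so that all five are ready to have slabs draped over them; do not tip a mould over on the way.

Things in the scene. Friction and masses are not known exactly. Their poses are not given: they have to be found in the camera images.
- mould_oblong: White plaster drape mould: rectangular block, 60 mm along its x, 96 mm along its y, 28 mm high, upright flat sides, edges slightly rounded. Loose, 0.02 to 0.25 kg. Bottom of one of the two piles. Origin at the centre of its underside, z up.
- mould_square: White plaster drape mould: square block, 60 x 60 mm, 28 mm high, upright flat sides, edges slightly rounded. Loose, 0.02 to 0.25 kg. Bottom of the other pile. Origin at the centre of its underside, z up.
- mould_hexagon: Brick-red fired-clay drape mould: hexagonal block, 48 mm across flats (one pair of flats looks along its x and -x), 55 mm across corners, 28 mm high, upright flat sides, edges slightly rounded. Loose, 0.02 to 0.25 kg. Lies on one of the two pile bottoms. Origin at the centre of its underside, z up.
- mould_disc: Brick-red fired-clay drape mould: larger round block, 48 mm diameter, 28 mm high, upright flat sides, edges slightly rounded. Loose, 0.02 to 0.25 kg. Lies on the other pile bottom. Origin at the centre of its underside, z up.
- mould_button: White plaster drape mould: smaller round block, 32 mm diameter, 28 mm high, upright flat sides, edges slightly rounded. Loose, 0.02 to 0.25 kg. Lies on top of the hexagon mould. Origin at the centre of its underside, z up.
- board_oblong: The place for mould_oblong: low wooden board with a cork floor and a pale raised rim; rectangular board, recess 76 x 112 mm (long side along its y), outside 88 x 124 mm. Cork floor 6 mm above the table, rim top 12 mm above the table, so the recess is 6 mm deep and 8 mm wider than its mould on every side. Does not move. Origin at the centre of its underside on the table, z up.
- board_square: The place for mould_square: low wooden board with a cork floor and a pale raised rim; square board, recess 76 x 76 mm, outside 88 x 88 mm. Cork floor 6 mm above the table, rim top 12 mm above the table, so the recess is 6 mm deep and 8 mm wider than its mould on every side. Does not move. Origin at the centre of its underside on the table, z up.
- board_hexagon: The place for mould_hexagon: low wooden board with a cork floor and a pale raised rim; hexagonal board, recess 64 mm across flats (flats along its x), outside 76 mm across flats. Cork floor 6 mm above the table, rim top 12 mm above the table, so the recess is 6 mm deep and 8 mm wider than its mould on every side. Does not move. Origin at the centre of its underside on the table, z up.
- board_disc: The place for mould_disc: low wooden board with a cork floor and a pale raised rim; larger round board, recess 64 mm diameter, outside 76 mm. Cork floor 6 mm above the table, rim top 12 mm above the table, so the recess is 6 mm deep and 8 mm wider than its mould on every side. Does not move. Origin at the centre of its underside on the table, z up.
- board_button: The place for mould_button: low wooden board with a cork floor and a pale raised rim; smaller round board, recess 48 mm diameter, outside 60 mm. Cork floor 6 mm above the table, rim top 12 mm above the table, so the recess is 6 mm deep and 8 mm wider than its mould on every side. Does not move. Origin at the centre of its underside on the table, z up.
Not all that is in view belongs to the job. What is shaped like the mould_oblong but pink, purple or turquoise is not meant.

How it is judged:
At the end, for the whole second after the job is handed in: Each of the five moulds lies flat (within 0.08 rad) on the cork floor of its own board, inside the rim (underside 3 to 9 mm above the board's underside, centre within 14 mm of the board's centre), at rest (horizontal distance between mould_oblong and board_oblong below 0.014 m and z of mould_oblong in the frame of board_oblong between 0.003 and 0.009 m and angle between each of mould_oblong, mould_square, mould_hexagon, mould_disc, mould_button's own z axis and vertical below 0.08 rad and linear speed of each of mould_oblong, mould_square, mould_hexagon, mould_disc, mould_button below 0.02 m/s and horizontal distance between mould_square and board_square below 0.014 m and z of mould_square in the frame of board_square between 0.003 and 0.009 m and horizontal distance between mould_hexagon and board_hexagon below 0.014 m and z of mould_hexagon in the frame of board_hexagon between 0.003 and 0.009 m and horizontal distance between mould_disc and board_disc below 0.014 m and z of mould_disc in the frame of board_disc between 0.003 and 0.009 m and horizontal distance between mould_button and board_button below 0.014 m and z of mould_button in the frame of board_button between 0.003 and 0.009 m); the robot touches nothing.
It fails at once if a mould is tipped over (more than 0.6 rad) (angle between any of mould_oblong, mould_square, mould_hexagon, mould_disc, mould_button's own z axis and vertical above 0.6 rad).
It also fails if it takes over 106 s, if anything falls off the work surface, if the arm or the gripper's body presses on something with over 40 N, if the wrist force passes 120 N, or if a joint passes its speed limit or range.

## Working session

There is one attempt and no reset: what is moved stays moved. The work goes in short steps, Python scripts to look and compute and a shell command to move; the robot and the scene stay as the last step left them, time stands still between calls to the robot, and variables do not carry over. Pictures are saved under pics/ and viewed, and the job is handed in when it is done.

```bash
ls; mkdir -p pics; python3 - <<'E'
from station import bot
import cv2
o=bot.get_obs();print({k:(o[k]) for k in('t','q','eef_pos','tool_rot','contact_force','gripper_width')})
for c in('scene','top'):
    im,d=bot.read_camera(c);cv2.imwrite(f'pics/{c}0.png',im)
    k=bot.calibration(c);print(c,k)
E
```

```text
pics
{'t': 0.0, 'q': array([ 1.18189065,  0.47781361,  0.02234076,  1.55643587, -0.01151298,
        1.10928076, -0.08306401]), 'eef_pos': array([ 0.18687882, -0.6479723 ,  0.20922327]), 'tool_rot': array([-4.93288995e-04,  7.99117593e-01, -6.01174062e-01, -7.58463574e-04]), 'contact_force': array([-0.43147685,  0.38737138,  0.01217994]), 'gripper_width': 0.9995964382669803}
scene {'mtx': array([[488.96613723,   0.        , 321.46832452],
       [  0.        , 488.96613723, 195.15589481],
       [  0.        ,   0.        ,   1.        ]]), 'rvec': array([ 0.68289267, -2.48470259,  1.34891784]), 'tvec': array([0.45523094, 0.21694284, 1.44895101])}
top {'mtx': array([[493.5292082 ,   0.        , 319.51226157],
       [  0.        , 493.5292082 , 202.5955063 ],
       [  0.        ,   0.        ,   1.        ]]), 'rvec': array([ 2.17103517, -2.13227683,  0.18239465]), 'tvec': array([-0.01702743,  0.51749815,  1.79769005])}
```

View pics/scene0.png

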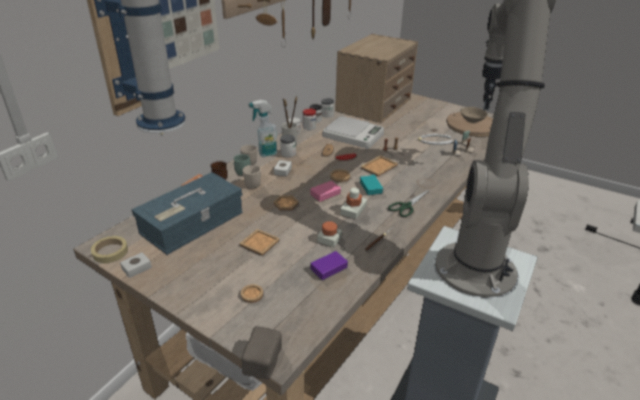

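View pics/top0.png

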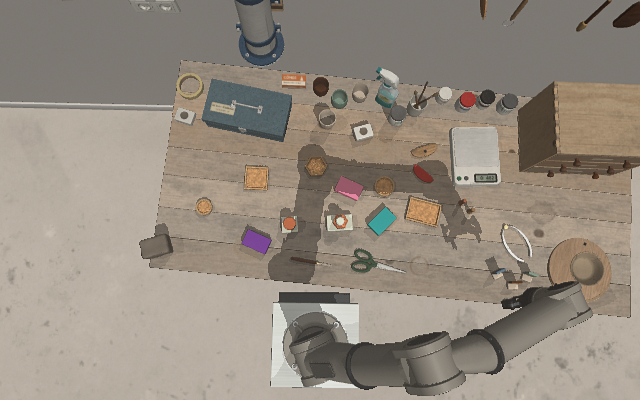

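```bash
cat > h.py <<'E'
from station import bot
import cv2, numpy as np
def cam(c):
    k=bot.calibration(c);R,_=cv2.Rodrigues(k['rvec']);return k['mtx'],R,np.asarray(k['tvec']).ravel()
def rays(c,uv,K,R):
    uv=np.atleast_2d(np.asarray(uv,float))
    x=(uv[:,0]-K[0,2])/K[0,0];y=(uv[:,1]-K[1,2])/K[1,1]
    if c=='wrist':
        r=np.hypot(x,y);s=np.where(r>1e-9,np.sin(r)/np.maximum(r,1e-9),1);d=np.c_[x*s,y*s,np.cos(r)]
    else: d=np.c_[x,y,np.ones_like(x)]
    return d
def onz(c,uv,z,cal=None):
    K,R,t=cal or cam(c);d=rays(c,uv,K,R)@R;o=-R.T@t
    return o+d*((z-o[2])/d[:,2])[:,None]
def cloud(c,uv,depth,cal=None):
    K,R,t=cal or cam(c);d=rays(c,uv,K,R);uv=np.atleast_2d(uv).astype(int)
    D=depth[uv[:,1],uv[:,0]];P=d/d[:,2:]*D[:,None];return ((P-t)@R)[D>0]
def proj(c,P,cal=None):
    K,R,t=cal or cam(c);X=np.atleast_2d(P)@R.T+t
    if c=='wrist':
        th=np.arctan2(np.hypot(X[:,0],X[:,1]),X[:,2]);ph=np.arctan2(X[:,1],X[:,0]);u=th*np.cos(ph);v=th*np.sin(ph)
    else:u=X[:,0]/X[:,2];v=X[:,1]/X[:,2]
    return np.c_[u*K[0,0]+K[0,2],v*K[1,1]+K[1,2]]
E
python3 - <<'E'
from h import *
names=[a+b for a in('mould_','board_') for b in('oblong','square','hexagon','disc','button')]
im,d=bot.read_camera('top')
for n in names:
    for s in bot.silhouettes('top',n)[:3]:
        if s['p']<.2: continue
        v,u=np.nonzero(s['mask']);P=cloud('top',np.c_[u,v],d)
        zt=(.034 if 0 else .012) if 'board' in n else np.percentile(P[:,2],80)
        rect=cv2.minAreaRect(np.c_[u,v].astype(np.float32))
        print(n,round(s['p'],2),np.round(s['xy']),len(u),'z',np.round(np.percentile(P[:,2],[5,50,95]),3),'xy',np.round(P.mean(0),3),'onz',np.round(onz('top',s['xy'],zt),3),np.round(rect[1],1))
cv2.imwrite('pics/t1.png',cv2.resize(im[140:260,190:450],None,fx=3,fy=3,interpolation=cv2.INTER_CUBIC))
im,d=bot.read_camera('scene')
cv2.imwrite('pics/s1.png',cv2.resize(im[130:310,230:430],None,fx=3,fy=3,interpolation=cv2.INTER_CUBIC))
E
```

```text
mould_oblong 0.93 [381. 220.] 351 z [0.021 0.028 0.035] xy [ 0.459 -0.241  0.028] onz [[ 0.458 -0.237  0.031]] [14.8 24. ]
mould_oblong 0.8 [258. 243.] 432 z [0.017 0.027 0.035] xy [0.372 0.223 0.027] onz [[0.364 0.217 0.031]] [26.8 16.5]
mould_oblong 0.57 [334. 222.] 268 z [0.002 0.027 0.036] xy [ 0.444 -0.078  0.025] onz [[ 0.446 -0.062  0.032]] [18.  26.9]
mould_square 0.66 [292. 228.] 134 z [0.016 0.027 0.042] xy [0.432 0.099 0.028] onz [[0.422 0.091 0.033]] [16. 16.]
mould_disc 0.7 [289. 224.] 148 z [0.033 0.055 0.062] xy [0.438 0.103 0.053] onz [[0.432 0.101 0.059]] [12. 12.]
mould_disc 0.55 [423. 212.] 764 z [-0.001  0.007  0.015] xy [ 0.497 -0.402  0.007] onz [[ 0.495 -0.402  0.011]] [33.9 23.2]
mould_button 0.51 [341. 221.] 57 z [0.075 0.083 0.089] xy [ 0.447 -0.081  0.083] onz [[ 0.444 -0.085  0.087]] [7. 7.]
board_oblong 0.7 [423. 210.] 745 z [-0.001  0.007  0.015] xy [ 0.496 -0.401  0.007] onz [[ 0.501 -0.4    0.012]] [33.6 23. ]
board_square 0.74 [256. 178.] 555 z [-0.003  0.007  0.016] xy [0.615 0.234 0.007] onz [[0.613 0.235 0.012]] [24.3 23.3]
board_square 0.49 [383. 186.] 330 z [-0.001  0.007  0.016] xy [ 0.593 -0.253  0.007] onz [[ 0.591 -0.249  0.012]] [19. 20.]
board_hexagon 0.54 [317. 165.] 347 z [-0.001  0.008  0.017] xy [0.666 0.009 0.008] onz [[0.666 0.005 0.012]] [19. 21.]
board_disc 0.6 [382. 188.] 307 z [-0.001  0.007  0.016] xy [ 0.592 -0.253  0.008] onz [[ 0.583 -0.243  0.012]] [19. 18.]
board_button 0.79 [205. 204.] 216 z [-0.001  0.008  0.017] xy [0.499 0.428 0.008] onz [[0.507 0.421 0.012]] [16. 15.]
```

View pics/t1.png

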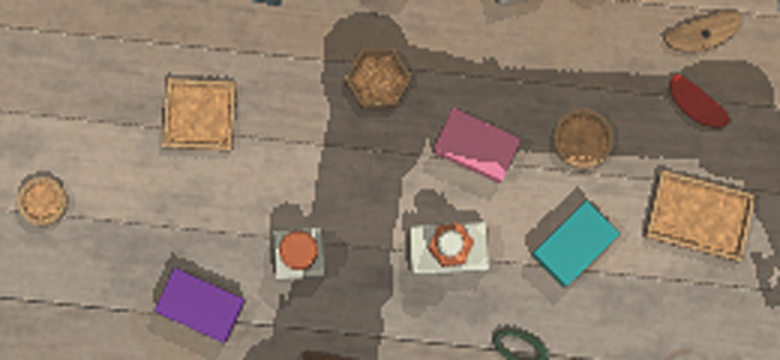

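View pics/s1.png

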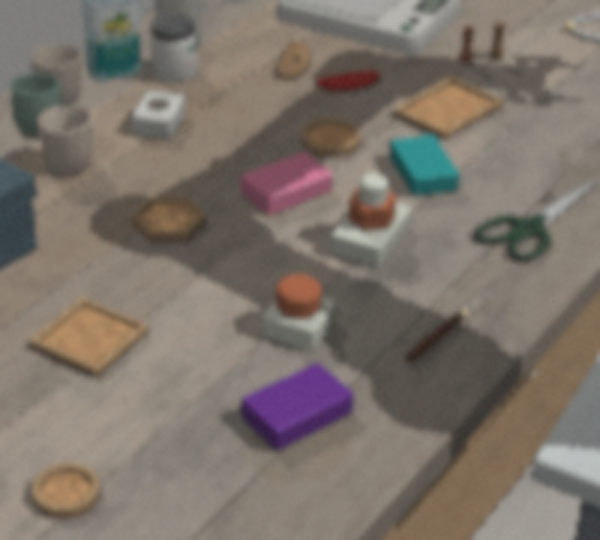

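```bash
cat >> h.py <<'E'
from scipy.spatial.transform import Rotation as Ro
def pose():
    o=bot.get_obs();q=o['tool_rot'];return np.array(o['eef_pos']),Ro.from_quat([q[1],q[2],q[3],q[0]]),o
def go(p,yaw,quiet=0):
    "yaw: world heading of tool x axis; tool pointing down; returns shift cm and rotvec in tool axes"
    c,R,o=pose()
    best=None
    for s in(0,np.pi):
        T=Ro.from_matrix(np.c_[[np.cos(yaw+s),np.sin(yaw+s),0],[np.sin(yaw+s),-np.cos(yaw+s),0],[0,0,-1]])
        w=(R.inv()*T).as_rotvec()
        if best is None or np.linalg.norm(w)<np.linalg.norm(best): best=w
    d=R.inv().apply(np.asarray(p)-c)*100
    print('t',round(o['t'],2),'tcp',np.round(c,4),'yaw',round(np.arctan2(*R.as_matrix()[[1,0],0]),3),'g',round(o['gripper_width'],3),'F',np.round(o['contact_force'],1),'q7',round(o['q'][6],2),'-> d',np.round(d,2),'w',np.round(best,3));return d,best
E
python3 - <<'E'
from h import *
c,R,o=pose();K,Rc,t=cam('wrist');print(K, 'cam in tool',R.inv().apply(-Rc.T@t-c),'cam axes in tool',np.round(R.inv().as_matrix()@Rc.T,2))
go([.447,-.081,.28],np.arctan2(*R.as_matrix()[[1,0],0]))
go([.447,-.081,.28],0);go([.447,-.081,.28],np.pi/2)
# fit rects
im,d=bot.read_camera('top')
for n in('board_oblong','board_square','mould_oblong','mould_square'):
  for s in bot.silhouettes('top',n):
    if s['p']<.4: continue
    v,u=np.nonzero(s['mask']);P=onz('top',np.c_[u,v],.012 if 'board' in n else .028)
    r=cv2.minAreaRect((P[:,:2]*1000).astype(np.float32));print(n,s['xy'],r)
E
```

```text
[[309.70691629   0.         319.22632135]
 [  0.         309.70691629 200.78807873]
 [  0.           0.           1.        ]] cam in tool [ 1.00171622e-04 -8.09310792e-02 -1.62593311e-01] cam axes in tool [[ 1.    0.    0.  ]
 [-0.    0.95  0.32]
 [-0.   -0.32  0.95]]
t 0.7 tcp [ 0.1871 -0.6486  0.2102] yaw -1.29 g 0.999 F [-0.2  0.  -0.3] q7 -0.08 -> d [-47.33 -40.7   -6.98] w [-0. -0.  0.]
t 0.7 tcp [ 0.1871 -0.6486  0.2102] yaw -1.29 g 0.999 F [-0.2  0.  -0.3] q7 -0.08 -> d [-47.33 -40.7   -6.98] w [ 0.   -0.   -1.29]
t 0.7 tcp [ 0.1871 -0.6486  0.2102] yaw -1.29 g 0.999 F [-0.2  0.  -0.3] q7 -0.08 -> d [-47.33 -40.7   -6.98] w [-0.    -0.     0.281]
board_oblong [423.3, 212.5] ((495.2291564941406, -400.19329833984375), (124.39460754394531, 89.68324279785156), 76.35372924804688)
board_square [259.4, 180.3] ((612.9923706054688, 234.72659301757812), (88.0677261352539, 89.0025405883789), 88.3424072265625)
mould_oblong [333.9, 220.6] ((446.1557312011719, -82.14346313476562), (60.587135314941406, 96.23310089111328), 3.9199390411376953)
mould_oblong [380.4, 221.3] ((456.52691650390625, -240.5369110107422), (57.853572845458984, 96.55762481689453), 45.5123405456543)
mould_oblong [257.6, 239.1] ((370.256591796875, 223.29266357421875), (97.5460205078125, 60.66304397583008), 68.18280792236328)
mould_oblong [344.8, 188.0] ((577.4815063476562, -116.30644226074219), (98.2657470703125, 65.91230773925781), 65.54686737060547)
```

```bash
python3 -m creep '[[[-5,-4,-7,0,0,-0.15,1],[-47.3,-40.7,-7,0,0,-1.36,1],[-47.3,-40.7,-7,0,0,-1.36,1],[-47.3,-40.7,-7,0,0,-1.36,1],[-47.3,-40.7,-7,0,0,-1.36,1],[-47.3,-40.7,-7,0,0,-1.36,1],[-47.3,-40.7,-7,0,0,-1.36,1],[-47.3,-40.7,-7,0,0,-1.36,1],[-47.3,-40.7,-7,0,0,-1.36,1],[-47.3,-40.7,-7,0,0,-1.36,1]]]' 40; python3 - <<'E'
from h import *
go([.446,-.082,.28],.068)
E
```

```text
t: 2.2
eef_pos: [0.4394, -0.0976, 0.2799]
tool_rot: [0.0, 0.999, 0.035, 0.001]
contact_force: [1.0, -0.5, -0.6]
gripper_width: 0.997
t 2.2 tcp [ 0.4394 -0.0976  0.2799] yaw 0.069 g 0.997 F [ 1.  -0.5 -0.6] q7 0.11 -> d [ 0.77 -1.51 -0.01] w [ 0.001 -0.001  0.001]
```

```bash
python3 -m creep '[[[0.8,-1.5,0,0,0,0,1],[0.8,-1.5,0,0,0,0,1],[0.8,-1.5,0,0,0,0,1]]]'; python3 - <<'E'
from h import *
go([.446,-.082,.28],.068)
cal=cam('wrist');im,d=bot.read_camera('wrist')
cv2.imwrite('pics/w1.png',im)
for n,z in(('mould_oblong',.028),('mould_hexagon',.056),('mould_button',.084),('mould_square',.028),('mould_disc',.056)):
  for s in bot.silhouettes('wrist',n):
    if s['p']<.3: continue
    v,u=np.nonzero(s['mask']);P=onz('wrist',np.c_[u,v],z,cal);D=cloud('wrist',np.c_[u,v],d,cal)
    r=cv2.minAreaRect((P[:,:2]*1000).astype(np.float32));c=cv2.minEnclosingCircle((P[:,:2]*1000).astype(np.float32))
    print(n,round(s['p'],2),s['xy'],np.round(np.r_[r[0],r[1],r[2]],1),'circ',np.round(np.r_[c[0],c[1]],1),'z',np.round(np.percentile(D[:,2],[5,50,95]),3) if len(D) else '')
E
```

```text
t: 2.58
eef_pos: [0.4452, -0.0851, 0.2792]
tool_rot: [0.0, 0.999, 0.034, -0.0]
contact_force: [-0.1, -0.6, -0.2]
gripper_width: 1.001
t 2.58 tcp [ 0.4452 -0.0851  0.2792] yaw 0.068 g 1.001 F [-0.1 -0.6 -0.2] q7 0.07 -> d [ 0.1  -0.31 -0.08] w [0.    0.001 0.   ]
mould_oblong 0.82 [318.5, 255.5] [ 455.5 -235.5   66.9  103.1   44.7] circ [ 455.6 -234.8   58.2] z [0.009 0.027 0.028]
mould_oblong 0.79 [409.1, 189.0] [ 573.6 -114.6   95.5   67.6   66.4] circ [ 573.8 -115.    55.8] z [0.013 0.027 0.028]
mould_oblong 0.7 [315.1, 140.3] [445.6 -81.1  61.1  97.1   3.5] circ [446.4 -81.6  54.9] z [0.025 0.027 0.028]
mould_hexagon 0.76 [328.0, 151.2] [447.6 -82.2  50.9  53.1  67.3] circ [447.7 -82.2  28.4] z [0.035 0.055 0.056]
mould_button 0.88 [321.0, 164.2] [446.5 -78.8  31.9  32.6   4. ] circ [446.5 -78.6  17.3] z [0.055 0.082 0.084]
mould_square 0.86 [311.2, 36.4] [435.3  99.8  60.4  62.7   4.2] circ [435.9 100.8  40.6] z [0.009 0.026 0.028]
mould_disc 0.81 [327.1, 17.7] [437.5 100.   48.7  45.4  74.2] circ [438.3 100.   25.3] z [0.043 0.054 0.056]
```

View pics/w1.png

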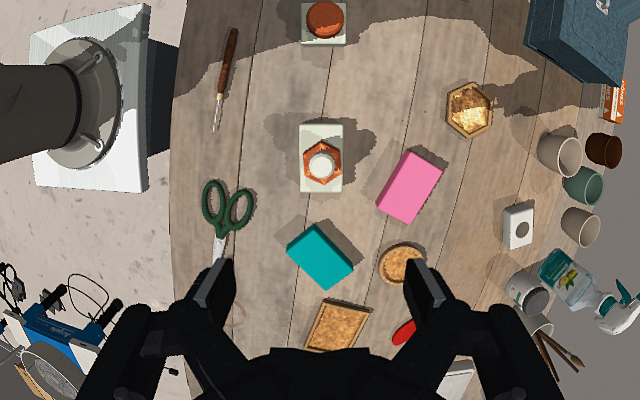

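```bash
python3 - <<'E'
from h import *
cal=cam('wrist');im,d=bot.read_camera('wrist')
for s in bot.silhouettes('wrist','mould_hexagon')[:1]+bot.silhouettes('wrist','mould_button')[:1]:
    m=s['mask'];v,u=np.nonzero(m);D=cloud('wrist',np.c_[u,v],d,cal);
    P=D[D[:,2]>np.percentile(D[:,2],95)-.004][:,:2]*1000
    h=cv2.convexHull(P.astype(np.float32))[:,0];c=cv2.minEnclosingCircle(h)
    # fit hexagon
    best=min((np.ptp(h@[np.cos(a+k),np.sin(a+k)]) if 0 else sum(np.ptp(h@[np.cos(a+k*np.pi/3),np.sin(a+k*np.pi/3)]) for k in range(3)),a) for a in np.arange(-np.pi/6,np.pi/6,.02))
    a=best[1];ctr=[(h@[np.cos(a+k),np.sin(a+k)]).max()/2+(h@[np.cos(a+k),np.sin(a+k)]).min()/2 for k in(0,np.pi/2)]
    print(s['xy'],'circ',c,'flat dir',a,'mean width',best[0]/3,'ctr',ctr[0]*np.cos(a)-ctr[1]*np.sin(a),ctr[0]*np.sin(a)+ctr[1]*np.cos(a))
for n in('board_oblong','board_square','board_hexagon','board_disc','board_button'):
  for s in bot.silhouettes('wrist',n):
    if s['p']<.3: continue
    v,u=np.nonzero(s['mask']);P=onz('wrist',np.c_[u,v],.012,cal)[:,:2].astype(np.float32)*1000
    r=cv2.minAreaRect(P);c=cv2.minEnclosingCircle(P);print(n,round(s['p'],2),s['xy'],np.round(np.r_[r[0],r[1],r[2]],1),'circ',np.round(np.r_[c[0],c[1]],1))
go([.4465,-.0795,.12],.068)
E
```

```text
[326.7, 152.3] circ ((447.74798583984375, -83.29630279541016), 26.81475067138672) flat dir 0.09640122440170174 mean width 48.270279571562384 ctr 448.5241057043664 -83.71769520387716
[324.3, 163.3] circ ((446.9290771484375, -80.9171142578125), 15.263666152954102) flat dir 0.07640122440170172 mean width 29.052982528169228 ctr 446.48893677521465 -80.67720565140912
board_oblong 0.56 [333.0, 327.7] [ 494.8 -395.7  135.5   92.1   74.4] circ [ 492.5 -394.4   75.7]
board_hexagon 0.74 [469.1, 109.4] [660.3   8.7  80.2  83.9   2.7] circ [660.4   8.   44.4]
board_hexagon 0.62 [325.6, 17.5] [438.2 112.5  50.3  55.1   4.1] circ [438.7 112.2  28. ]
board_disc 0.79 [396.7, 261.4] [ 581.5 -246.    77.5   62.3   69.6] circ [ 588.1 -249.6   40.2]
t 3.27 tcp [ 0.4457 -0.0838  0.2794] yaw 0.07 g 1.0 F [ 1.2 -0.2 -0.7] q7 0.07 -> d [ 0.11 -0.42 15.94] w [-0.    -0.     0.002]
```

```bash
python3 -m creep '[[[0.1,-0.4,6,0,0,0,1],[0.1,-0.4,12,0,0,0,1],[0.1,-0.4,16,0,0,0,0.8],[0.1,-0.4,16,0,0,0,0.8],[0.1,-0.4,16,0,0,0,0.8]]]' 40; python3 - <<'E'
from h import *
go([.4467,-.080,.065],.069)
E
```

```text
t: 3.9
eef_pos: [0.4477, -0.0797, 0.1208]
tool_rot: [0.0, 0.999, 0.035, 0.001]
contact_force: [0.1, -0.5, -0.1]
gripper_width: 0.801
t 3.9 tcp [ 0.4477 -0.0797  0.1208] yaw 0.07 g 0.801 F [ 0.1 -0.5 -0.1] q7 -0.11 -> d [-0.11  0.03  5.58] w [ 0.    -0.002  0.001]
```

```bash
python3 -m creep '[[[-0.1,0,3,0,0,0,0.8],[-0.1,0,5.6,0,0,0,0.8],[-0.1,0,5.6,0,0,0,0.8],[-0.1,0,5.6,0,0,0,0],[-0.1,0,5.6,0,0,0,0],[-0.1,0,5.6,0,0,0,0],[-0.1,0,5.6,0,0,0,0],[-0.1,0,5.6,0,0,0,0]]]' 40; python3 - <<'E'
from h import *
go([.4467,-.080,.18],.069)
E
```

```text
t: 4.9
eef_pos: [0.4454, -0.0798, 0.0635]
tool_rot: [0.0, 0.999, 0.035, 0.0]
contact_force: [-0.2, 0.4, -0.2]
gripper_width: -0.001
t 4.9 tcp [ 0.4454 -0.0798  0.0635] yaw 0.07 g -0.001 F [-0.2  0.4 -0.2] q7 -0.19 -> d [  0.13   0.03 -11.65] w [ 0.    -0.     0.001]
```

```bash
python3 - <<'E'
from h import *
im,d=bot.read_camera('wrist');cv2.imwrite('pics/w2.png',im)
im,d=bot.read_camera('scene');cv2.imwrite('pics/s2.png',cv2.resize(im[130:290,250:450],None,fx=3,fy=3,interpolation=cv2.INTER_CUBIC))
E
```

```text
(no output)
```

View pics/w2.png

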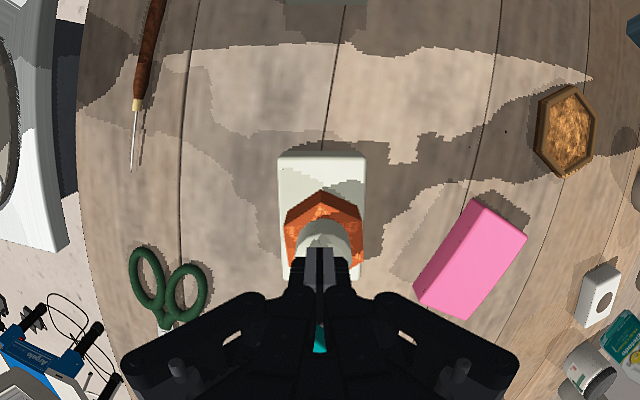

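View pics/s2.png

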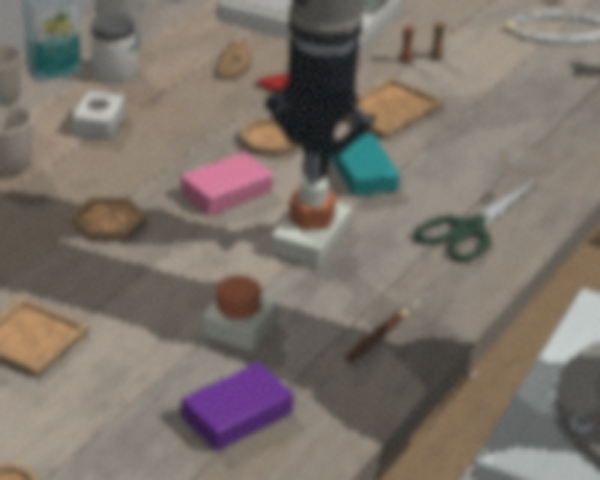

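```bash
python3 - <<'E'
from h import *
c,R,o=pose();cal=cam('wrist');print(c,proj('wrist',c,cal),proj('wrist',c+[0,0,.019],cal));im,d=bot.read_camera('wrist')
for n in('mould_button','mould_hexagon','mould_oblong'):
  s=bot.silhouettes('wrist',n)[0]
  v,u=np.nonzero(s['mask']);D=cloud('wrist',np.c_[u,v],d,cal);print(n,s['p'],s['xy'],D.min(0),D.max(0),np.median(D,0))
cv2.imwrite('pics/w3.png',cv2.resize(im[150:350,220:420],None,fx=3,fy=3))
E
```

```text
[ 0.44538924 -0.07981447  0.06339795] [[320.63518058 244.50649987]] [[320.78135442 260.49315121]]
mould_button 0.55 [329.1, 236.5] [ 0.43016938 -0.09035649  0.0543605 ] [ 0.46223005 -0.06476879  0.08760814] [ 0.44675224 -0.06907767  0.07849918]
mould_hexagon 0.74 [323.8, 216.8] [ 0.42200234 -0.11396939  0.02538925] [ 0.47334024 -0.05625476  0.07899329] [ 0.44684292 -0.06724852  0.05448406]
mould_oblong 0.92 [471.1, 262.8] [ 0.5317498  -0.18985596 -0.00224902] [ 0.64674492 -0.06146729  0.02885687] [ 0.56848999 -0.10993435  0.0266015 ]
```

View pics/w3.png

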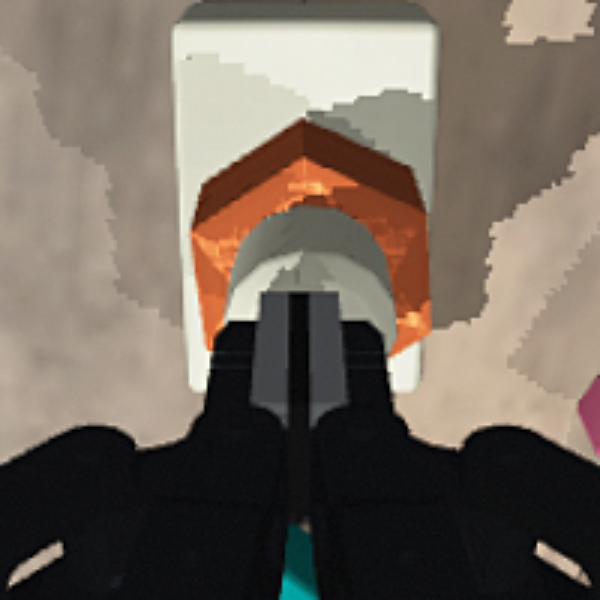

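```bash
python3 - <<'E'
from h import *
c,R,o=pose();cal=cam('wrist');im,d=bot.read_camera('wrist')
for p in[(312,248),(312,252),(312,260),(330,248),(330,260),(312,275),(320,236),(320,240),(320,244),(320,225),(320,205),(320,260),(320,275),(300,262),(343,262)]:
  print(p,d[p[1],p[0]],np.round(cloud('wrist',[p],d,cal),4))
for y in(-.0648,-.0688,-.0798): print(proj('wrist',[.4455,y,.084],cal),proj('wrist',[.4455,y,.0635],cal))
print(o)
E
```

```text
(312, 248) 0.15256017 [[ 0.4402 -0.0693  0.0888]]
(312, 252) 0.14962655 [[ 0.4403 -0.0699  0.092 ]]
(312, 260) 0.1410421 [[ 0.4405 -0.0693  0.1009]]
(330, 248) 0.15248324 [[ 0.4491 -0.0687  0.0888]]
(330, 260) 0.14127828 [[ 0.4488 -0.0689  0.1007]]
(312, 275) 0.12857962 [[ 0.4408 -0.0692  0.114 ]]
(320, 236) 0.16011184 [[ 0.444  -0.0666  0.08  ]]
(320, 240) 0.15944171 [[ 0.4441 -0.0683  0.0812]]
(320, 244) 0.15839697 [[ 0.4443 -0.0698  0.0829]]
(320, 225) 0.17299014 [[ 0.444  -0.0662  0.0663]]
(320, 205) 0.18148433 [[ 0.4435 -0.0584  0.0547]]
(320, 260) 0.14174837 [[ 0.4442 -0.0694  0.1003]]
(320, 275) 0.12890348 [[ 0.4441 -0.0692  0.1138]]
(300, 262) 0.14734064 [[ 0.4348 -0.0739  0.0957]]
(343, 262) 0.14701645 [[ 0.4555 -0.0723  0.096 ]]
[[323.17273552 236.38233377]] [[322.74790188 221.01490395]]
[[322.57991635 243.43996713]] [[322.2245457 227.4707248]]
[[321.00609406 262.03821999]] [[320.8264763  244.62611202]]
{'t': 5.2, 'q': array([ 0.50414805,  0.38493426, -0.54592484,  2.16793334,  0.32109902,
        0.66576004, -0.19452182]), 'joint_vel': array([ 9.68766892e-04,  6.94988147e-04, -7.98017796e-05,  8.35629413e-04,
        1.06629391e-03,  1.95765956e-04,  8.55862217e-04]), 'joint_torque': array([ 4.06915075e-03, -4.11124063e+01, -4.17440638e+00, -1.84283853e+01,
        8.15250271e-03,  2.03023992e-03,  2.34703029e-04]), 'eef_pos': array([ 0.44537076, -0.07977996,  0.06334092]), 'tool_rot': array([-1.35140508e-05,  9.99387331e-01,  3.49994116e-02, -5.90429443e-05]), 'contact_force': array([-0.17524666, -0.33604466, -0.04561116]), 'torque': array([-0.02994897, -0.00334499,  0.00358603]), 'gripper_width': -0.0026981182357784057}
```

```bash
python3 -m creep '[[[0,0,-1,0,0,0,0.65],[0,0,-1,0,0,0,0.65],[0,0,-1,0,0,0,0.65],[0,0,-1,0,0,0,0.65]]]' 40; python3 - <<'E'
from h import *
c,R,o=pose();cal=cam('wrist');im,d=bot.read_camera('wrist')
print(c,o['gripper_width'])
cv2.imwrite('pics/w4.png',cv2.resize(im[150:350,220:420],None,fx=3,fy=3))
v,u=np.mgrid[200:300,230:410];P=cloud('wrist',np.c_[u.ravel(),v.ravel()],np.where(d>0,d,9),cal)
L=R.inv().apply(P-c)*1000; g=(np.abs(L[:,1])<14)
# finger points: nearer than .145? list by x bins: lowest local z for points above button height
for lo in range(-60,60,6):
    m=g&(L[:,0]>=lo)&(L[:,0]<lo+6)&(P[:,2]>.088)
    if m.sum()>3: print(lo,m.sum(),'tool z max',np.percentile(L[m,2],98).round(1),'y',np.percentile(L[m,1],[5,95]).round(1))
E
```

```text
t: 5.75
eef_pos: [0.4453, -0.0798, 0.0733]
tool_rot: [0.0, 0.999, 0.035, -0.0]
contact_force: [-0.4, -0.4, -0.2]
gripper_width: 0.648
[ 0.44529898 -0.07983469  0.07333488] 0.647569786976088
-48 5 tool z max -37.0 y [-6.8 -6.1]
-42 239 tool z max -32.1 y [-7.3 -6. ]
-36 634 tool z max -29.3 y [-12.1  -8.3]
-30 696 tool z max -25.3 y [-11.    7.9]
24 895 tool z max -25.5 y [-11.2   7.5]
30 467 tool z max -29.0 y [-12.3  -7. ]
36 223 tool z max -31.8 y [-7.3 -6. ]
```

View pics/w4.png

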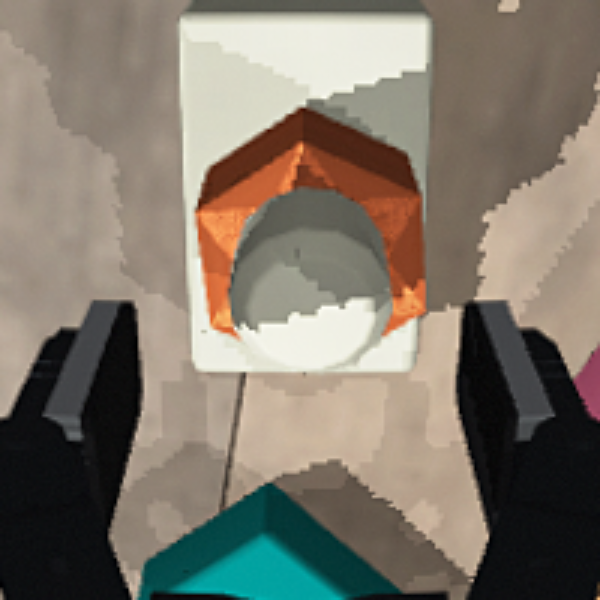

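```bash
python3 -m creep '[[[0.1,0,3.1,0,0,0,0.65],[0.1,0,3.1,0,0,0,0.65],[0.1,0,3.1,0,0,0,0],[0.1,0,3.1,0,0,0,0],[0.1,0,3.1,0,0,0,0],[0.1,0,3.1,0,0,0,0]]]' 40; python3 - <<'E'
from h import *
go([.4467,-.080,.18],.069)
im,d=bot.read_camera('wrist');cv2.imwrite('pics/w5.png',cv2.resize(im[150:350,220:420],None,fx=3,fy=3))
E
```

```text
t: 6.55
eef_pos: [0.4469, -0.0797, 0.0433]
tool_rot: [0.0, 0.999, 0.035, 0.001]
contact_force: [-2.4, 1.3, 7.6]
gripper_width: 0.353
t 6.55 tcp [ 0.4469 -0.0797  0.0433] yaw 0.07 g 0.353 F [-2.4  1.3  7.6] q7 -0.23 -> d [-1.000e-02  4.000e-02 -1.367e+01] w [ 0.    -0.001  0.001]
```

View pics/w5.png

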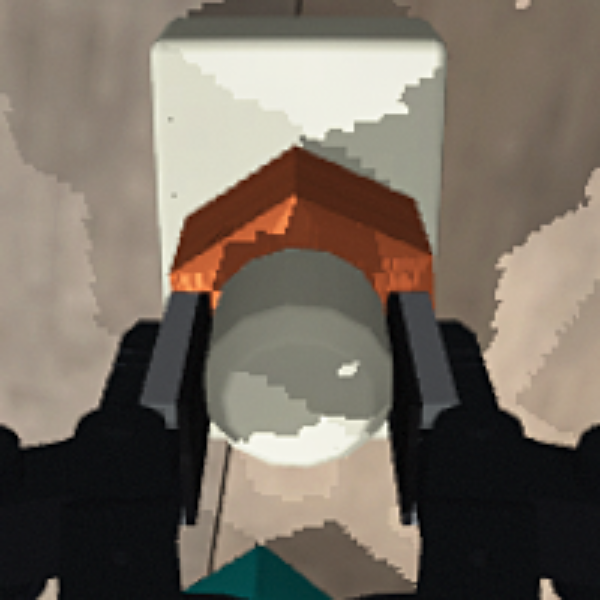

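```bash
python3 -m creep '[[[0,0,-3,0,0,0,0],[0,0,-9,0,0,0,0],[0,0,-14,0,0,0,0],[0,0,-14,0,0,0,0]]]' 40; python3 - <<'E'
from h import *
go([.50,.40,.18],.069)
im,d=bot.read_camera('wrist');cv2.imwrite('pics/w6.png',im)
E
```

```text
t: 7.1
eef_pos: [0.4494, -0.0801, 0.1864]
tool_rot: [0.001, 0.999, 0.035, 0.004]
contact_force: [0.3, 0.8, -0.7]
gripper_width: 0.352
t 7.1 tcp [ 0.4494 -0.0801  0.1864] yaw 0.07 g 0.352 F [ 0.3  0.8 -0.7] q7 -0.03 -> d [  8.38 -47.54   0.57] w [ 0.003 -0.008  0.001]
```

View pics/w6.png

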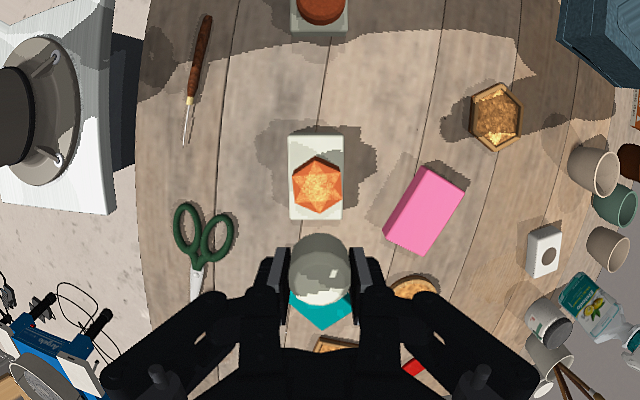

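```bash
python3 -m creep '[[[1,-4,0.5,0,0,0,0],[8.4,-47.5,0.5,0,0,0,0],[8.4,-47.5,0.5,0,0,0,0],[8.4,-47.5,0.5,0,0,0,0],[8.4,-47.5,0.5,0,0,0,0],[8.4,-47.5,0.5,0,0,0,0],[8.4,-47.5,0.5,0,0,0,0],[8.4,-47.5,0.5,0,0,0,0],[8.4,-47.5,0.5,0,0,0,0],[8.4,-47.5,0.5,0,0,0,0]]]' 40; cat >> h.py <<'E'
def board(n,shape,save=None):
    cal=cam('wrist');im,d=bot.read_camera('wrist')
    for s in bot.silhouettes('wrist',n)[:2]:
        v,u=np.nonzero(s['mask']);P=onz('wrist',np.c_[u,v],.012,cal)[:,:2].astype(np.float32)*1000
        r=cv2.minAreaRect(P);c=cv2.minEnclosingCircle(P);D=cloud('wrist',np.c_[u,v],d,cal)
        print(n,round(s['p'],2),s['xy'],'rect',np.round(np.r_[r[0],r[1],r[2]],1),'circ',np.round(np.r_[c[0],c[1]],1),'z',np.round(np.percentile(D[:,2],[5,50,95]),3))
    if save: cv2.imwrite(save,im)
E
python3 - <<'E'
from h import *
go([.50,.428,.12],.069)
board('board_button','c','pics/w7.png')
E
```

```text
t: 8.4
eef_pos: [0.4961, 0.3994, 0.1753]
tool_rot: [0.001, 0.999, 0.036, -0.001]
contact_force: [0.3, -0.0, -0.4]
gripper_width: 0.349
t 8.4 tcp [0.4961 0.3994 0.1753] yaw 0.071 g 0.349 F [ 0.3 -0.  -0.4] q7 -1.03 -> d [ 0.61 -2.83  5.52] w [0.002 0.003 0.002]
board_button 0.65 [323.1, 147.2] rect [497.4 427.9  58.7  58.5   4.3] circ [497.2 428.1  30.5] z [0.004 0.006 0.012]
```

View pics/w7.png

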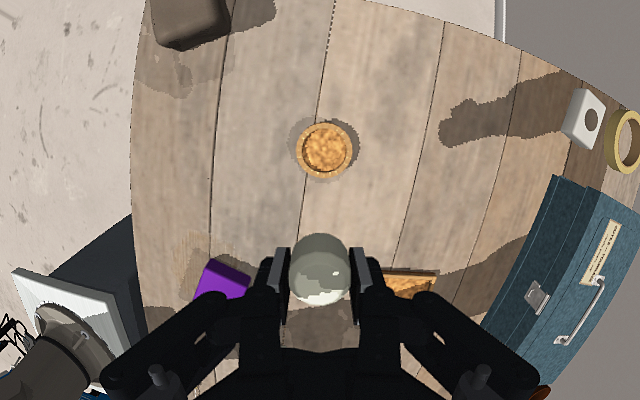

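```bash
python3 -m creep '[[[0.1,-2.9,5,0,0,0,0],[0.1,-2.9,10,0,0,0,0],[0.1,-2.9,14,0,0,0,0],[0.1,-2.9,14,0,0,0,0],[0.1,-2.9,14,0,0,0,0]]]' 40; python3 - <<'E'
from h import *
go([.4973,.428,-.005],.069)
E
```

```text
t: 9.12
eef_pos: [0.4971, 0.4289, 0.0391]
tool_rot: [-0.001, 0.999, 0.034, 0.001]
contact_force: [0.7, 0.3, -0.1]
gripper_width: 0.356
t 9.12 tcp [0.4971 0.4289 0.0391] yaw 0.069 g 0.356 F [ 0.7  0.3 -0.1] q7 -1.15 -> d [0.01 0.1  4.41] w [-0.001 -0.002 -0.   ]
```

```bash
python3 -m creep '[[[0,0.1,2,0,0,0,0],[0,0.1,3.5,0,0,0,0],[0,0.1,4.4,0,0,0,0],[0,0.1,4.4,0,0,0,0],[0,0.1,4.4,0,0,0,0]]]' 40; python3 - <<'E'
from h import *
go([.4973,.428,-.005],.069)
im,d=bot.read_camera('wrist');cv2.imwrite('pics/w8.png',cv2.resize(im[150:350,220:420],None,fx=3,fy=3))
E
```

```text
t: 9.75
eef_pos: [0.4959, 0.4281, -0.0066]
tool_rot: [0.0, 0.999, 0.035, -0.0]
contact_force: [-1.0, -1.1, 3.4]
gripper_width: 0.357
t 9.75 tcp [ 0.4959  0.4281 -0.0066] yaw 0.07 g 0.357 F [-1.  -1.1  3.4] q7 -1.18 -> d [ 0.14  0.02 -0.16] w [0.    0.    0.001]
```

View pics/w8.png

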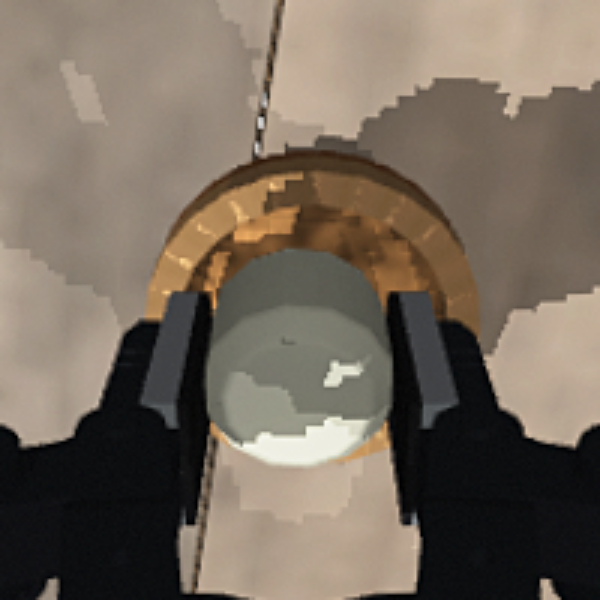

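```bash
python3 -m creep '[[[0,0,0,0,0,0,0.6],[0,0,0,0,0,0,0.6],[0,0,-3,0,0,0,0.6],[0,0,-9,0,0,0,0.6],[0,0,-15,0,0,0,1],[0,0,-20,0,0,0,1]]]' 40; python3 - <<'E'
from h import *
go([.438,.07,.2],.069)
board('board_button','c')
board('mould_button','c','pics/w9.png')
E
```

```text
t: 10.55
eef_pos: [0.4962, 0.4283, 0.1958]
tool_rot: [-0.001, 0.999, 0.035, 0.001]
contact_force: [0.8, 0.4, -0.1]
gripper_width: 0.983
t 10.55 tcp [0.4962 0.4283 0.1958] yaw 0.07 g 0.983 F [ 0.8  0.4 -0.1] q7 -1.05 -> d [-8.31 35.34 -0.46] w [-0.001 -0.001  0.001]
board_button 0.79 [329.9, 161.1] rect [498.1 428.8  58.8  60.3   4. ] circ [497.1 428.7  30.8] z [0.004 0.01  0.012]
mould_button 0.69 [317.2, 177.6] rect [495.5 424.   30.5  36.2   3.2] circ [495.2 424.1  18.4] z [0.017 0.032 0.034]
```

View pics/w9.png

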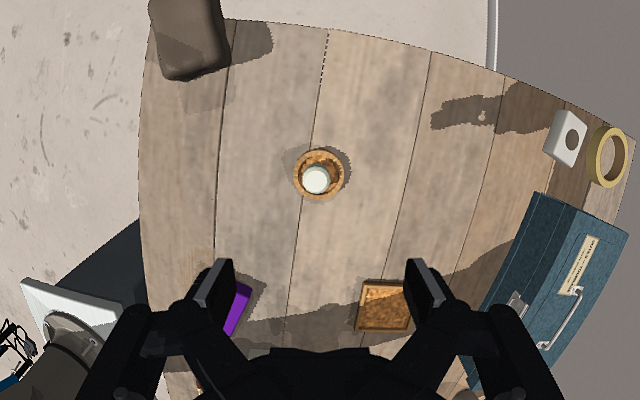

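```bash
python3 -m creep '[[[-1,4,-0.5,0,0,0,1],[-8.3,35.3,-0.5,0,0,0,1],[-8.3,35.3,-0.5,0,0,0,1],[-8.3,35.3,-0.5,0,0,0,1],[-8.3,35.3,-0.5,0,0,0,1],[-8.3,35.3,-0.5,0,0,0,1],[-8.3,35.3,-0.5,0,0,0,1],[-8.3,35.3,-0.5,0,0,0,1],[-8.3,35.3,-0.5,0,0,0,1]]]' 40; cat >> h.py <<'E'
def mould(n,ztop,save=None):
    cal=cam('wrist');im,d=bot.read_camera('wrist')
    for s in bot.silhouettes('wrist',n)[:3]:
        if s['p']<.3: continue
        v,u=np.nonzero(s['mask']);D=cloud('wrist',np.c_[u,v],d,cal)
        T=D[np.abs(D[:,2]-ztop)<.004]
        if len(T)<20: print(n,s['p'],s['xy'],'no top',np.median(D,0));continue
        P=(T[:,:2]*1000).astype(np.float32);r=cv2.minAreaRect(P);c=cv2.minEnclosingCircle(P)
        print(n,round(s['p'],2),s['xy'],'rect',np.round(np.r_[r[0],r[1],r[2]],1),'circ',np.round(np.r_[c[0],c[1]],1),'z',np.round(np.median(T[:,2]),4))
    if save: cv2.imwrite(save,im)
E
python3 - <<'E'
from h import *
go([.438,.10,.12],.069)
mould('mould_disc',.056);mould('mould_square',.028,'pics/w10.png')
E
```

```text
t: 11.88
eef_pos: [0.4379, 0.0718, 0.1981]
tool_rot: [-0.001, 0.999, 0.036, -0.0]
contact_force: [-0.3, 0.2, 0.0]
gripper_width: 1.003
t 11.88 tcp [0.4379 0.0718 0.1981] yaw 0.073 g 1.003 F [-0.3  0.2  0. ] q7 -0.37 -> d [ 0.22 -2.8   7.81] w [-0.001  0.     0.004]
mould_disc 0.67 [320.9, 146.9] rect [437.4 104.6  44.4  45.1   4.2] circ [437.4 104.2  23.1] z 0.0547
mould_square 0.6 [310.0, 129.7] rect [436.7 104.1  59.9  59.3   4.2] circ [435.4 104.3  39.9] z 0.0267
```

View pics/w10.png

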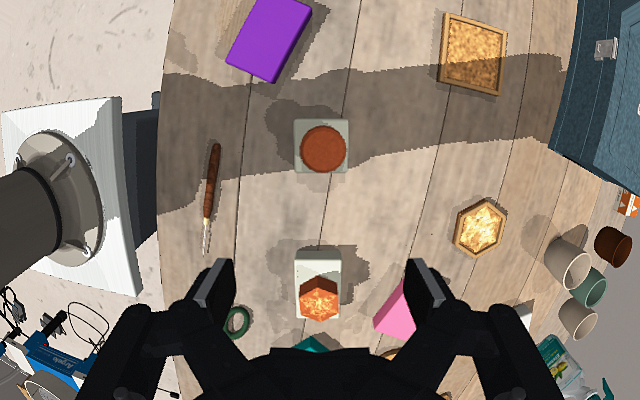

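```bash
python3 -m creep '[[[0.2,-3.2,5,0,0,0,0.85],[0.2,-3.2,10,0,0,0,0.85],[0.2,-3.2,14,0,0,0,0.85],[0.2,-3.2,14,0,0,0,0.85],[0.2,-3.2,14,0,0,0,0.85]]]' 40; python3 - <<'E'
from h import *
go([.4374,.104,.015],.069)
mould('mould_disc',.056,'pics/w11.png')
E
```

```text
t: 12.7
eef_pos: [0.4386, 0.103, 0.0596]
tool_rot: [-0.0, 0.999, 0.035, 0.001]
contact_force: [0.6, -0.1, 0.1]
gripper_width: 0.845
t 12.7 tcp [0.4386 0.103  0.0596] yaw 0.071 g 0.845 F [ 0.6 -0.1  0.1] q7 -0.69 -> d [-0.11 -0.11  4.46] w [-0.001 -0.001  0.002]
mould_disc 0.69 [322.3, 228.2] rect [438.2 104.3  45.7  45.4  24.6] circ [438.  104.1  23.4] z 0.0547
```

View pics/w11.png

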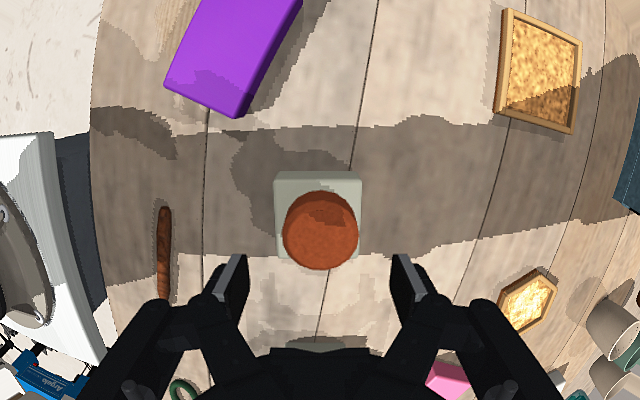

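```bash
python3 -m creep '[[[0,-0.1,3,0,0,0,0.85],[0,-0.1,4.4,0,0,0,0.85],[0,-0.1,4.4,0,0,0,0.85],[0,-0.1,4.4,0,0,0,0],[0,-0.1,4.4,0,0,0,0],[0,-0.1,4.4,0,0,0,0],[0,-0.1,4.4,0,0,0,0]]]' 40; python3 - <<'E'
from h import *
go([.4374,.104,.15],.069)
im,d=bot.read_camera('wrist');cv2.imwrite('pics/w12.png',cv2.resize(im[150:350,220:420],None,fx=3,fy=3))
E
```

```text
t: 13.68
eef_pos: [0.4383, 0.1033, 0.0156]
tool_rot: [0.0, 0.999, 0.035, 0.001]
contact_force: [-1.7, -0.6, 9.0]
gripper_width: 0.542
t 13.68 tcp [0.4383 0.1033 0.0156] yaw 0.07 g 0.542 F [-1.7 -0.6  9. ] q7 -0.78 -> d [ -0.06  -0.07 -13.44] w [ 0.    -0.002  0.001]
```

View pics/w12.png

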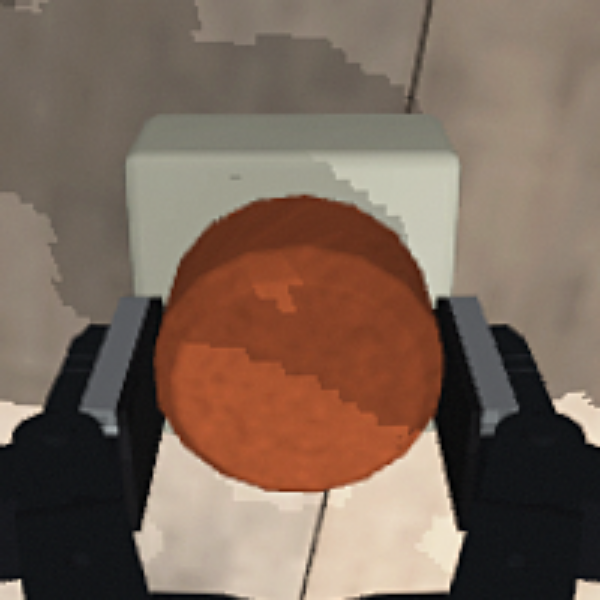

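```bash
python3 -m creep '[[[0,0,-3,0,0,0,0],[0,0,-9,0,0,0,0],[0,0,-15,0,0,0,0],[0,0,-17,0,0,0,0],[0,0,-17,0,0,0,0]]]' 40; python3 - <<'E'
from h import *
go([.592,-.275,.19],.069)
E
```

```text
t: 14.35
eef_pos: [0.4388, 0.1032, 0.1863]
tool_rot: [0.0, 0.999, 0.035, 0.002]
contact_force: [0.1, -0.2, -0.4]
gripper_width: 0.542
t 14.35 tcp [0.4388 0.1032 0.1863] yaw 0.069 g 0.542 F [ 0.1 -0.2 -0.4] q7 -0.48 -> d [12.66 38.79 -0.29] w [ 0.001 -0.005  0.   ]
```

```bash
python3 -m creep '[[[1.3,4,-0.3,0,0,0,0],[12.7,38.8,-0.3,0,0,0,0],[12.7,38.8,-0.3,0,0,0,0],[12.7,38.8,-0.3,0,0,0,0],[12.7,38.8,-0.3,0,0,0,0],[12.7,38.8,-0.3,0,0,0,0],[12.7,38.8,-0.3,0,0,0,0],[12.7,38.8,-0.3,0,0,0,0],[12.7,38.8,-0.3,0,0,0,0],[12.7,38.8,-0.3,0,0,0,0]]]' 40; python3 - <<'E'
from h import *
go([.591,-.251,.05],.069)
board('board_disc','c','pics/w13.png')
E
```

```text
t: 15.6
eef_pos: [0.5911, -0.273, 0.1869]
tool_rot: [-0.0, 0.999, 0.036, -0.0]
contact_force: [0.5, 0.6, -0.3]
gripper_width: 0.541
t 15.6 tcp [ 0.5911 -0.273   0.1869] yaw 0.073 g 0.541 F [ 0.5  0.6 -0.3] q7 0.17 -> d [ 0.16 -2.18 13.69] w [-0.001  0.001  0.004]
board_disc 0.62 [322.7, 156.2] rect [ 591.7 -253.    73.3   74.6    4.2] circ [ 591.4 -252.7   38.3] z [0.004 0.005 0.012]
```

View pics/w13.png

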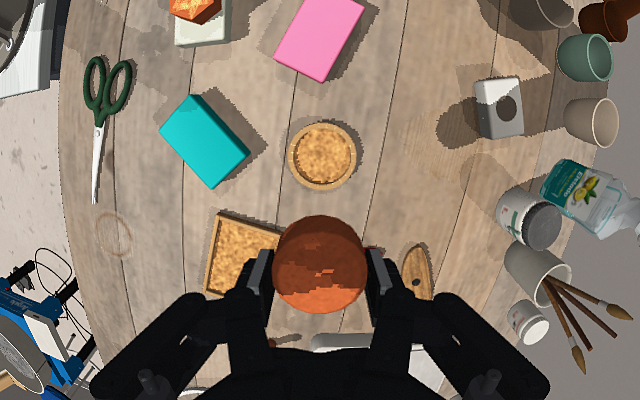

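```bash
python3 -m creep '[[[0.2,-2,5,0,0,0,0],[0.2,-2,10,0,0,0,0],[0.2,-2,14,0,0,0,0],[0.2,-2,14,0,0,0,0],[0.2,-2,14,0,0,0,0]]]' 40; python3 - <<'E'
from h import *
go([.5915,-.2535,-.0055],.069)
E
```

```text
t: 16.32
eef_pos: [0.5933, -0.2548, 0.0493]
tool_rot: [0.0, 0.999, 0.035, 0.001]
contact_force: [0.3, 0.1, 0.4]
gripper_width: 0.54
t 16.32 tcp [ 0.5933 -0.2548  0.0493] yaw 0.071 g 0.54 F [0.3 0.1 0.4] q7 0.05 -> d [-0.18 -0.15  5.48] w [ 0.001 -0.002  0.002]
```

```bash
python3 -m creep '[[[-0.1,-0.1,3,0,0,0,0],[-0.1,-0.1,4.5,0,0,0,0],[-0.1,-0.1,5.5,0,0,0,0],[-0.1,-0.1,5.5,0,0,0,0],[-0.1,-0.1,5.5,0,0,0,0]]]' 40; python3 - <<'E'
from h import *
go([.5915,-.2535,-.0055],.069)
mould('mould_disc',.034);im,d=bot.read_camera('wrist');cv2.imwrite('pics/w14.png',cv2.resize(im[150:350,220:420],None,fx=3,fy=3))
E
```

```text
t: 16.95
eef_pos: [0.5918, -0.2543, -0.0068]
tool_rot: [0.0, 0.999, 0.035, 0.001]
contact_force: [0.2, -1.0, 1.3]
gripper_width: 0.541
t 16.95 tcp [ 0.5918 -0.2543 -0.0068] yaw 0.07 g 0.541 F [ 0.2 -1.   1.3] q7 0.01 -> d [-0.02 -0.08 -0.13] w [ 0.001 -0.002  0.001]
mould_disc 0.67 [321.0, 262.4] rect [ 590.7 -253.1   45.2   46.4   16.6] circ [ 590.9 -253.3   23.6] z 0.0328
```

View pics/w14.png

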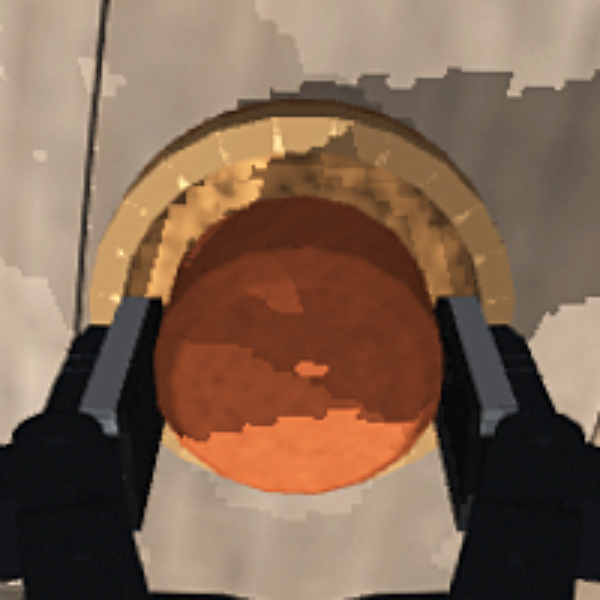

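Well centred and touching. Release, lift, go to the hexagon.

```bash
python3 -m creep '[[[0,0,0,0,0,0,0.8],[0,0,0,0,0,0,0.8],[0,0,-3,0,0,0,0.8],[0,0,-9,0,0,0,0.8],[0,0,-15,0,0,0,1],[0,0,-20,0,0,0,1]]]' 40; python3 - <<'E'
from h import *
mould('mould_disc',.034)
go([.447,-.115,.19],.09)
E
```

```text
t: 17.85
eef_pos: [0.5911, -0.254, 0.1948]
tool_rot: [0.0, 0.999, 0.035, 0.001]
contact_force: [0.5, -0.7, -0.5]
gripper_width: 0.998
mould_disc 0.96 [320.5, 172.4] rect [ 590.8 -253.9   44.5   45.9   84.1] circ [ 590.5 -252.8   23.6] z 0.0326
t 17.95 tcp [ 0.5946 -0.2546  0.1991] yaw 0.07 g 0.999 F [1.2 0.3 0.6] q7 0.14 -> d [-13.75 -14.96   0.71] w [ 0.004 -0.01  -0.02 ]
```

```bash
python3 -m creep '[[[-2,-2,0.7,0,0,-0.02,1],[-13.7,-15,0.7,0,0,-0.02,1],[-13.7,-15,0.7,0,0,-0.02,1],[-13.7,-15,0.7,0,0,-0.02,1],[-13.7,-15,0.7,0,0,-0.02,1],[-13.7,-15,0.7,0,0,-0.02,1],[-13.7,-15,0.7,0,0,-0.02,1]]]' 40; python3 - <<'E'
from h import *
mould('mould_hexagon',.056,'pics/w15.png');mould('mould_oblong',.028)
cal=cam('wrist');im,d=bot.read_camera('wrist')
s=bot.silhouettes('wrist','mould_hexagon')[0];v,u=np.nonzero(s['mask']);D=cloud('wrist',np.c_[u,v],d,cal);h=cv2.convexHull((D[abs(D[:,2]-.056)<.004][:,:2]*1000).astype(np.float32))[:,0]
w,a=min((sum(np.ptp(h@[np.cos(a+k*np.pi/3),np.sin(a+k*np.pi/3)]) for k in range(3))/3,a) for a in np.arange(-np.pi/6,np.pi/6,.02))
print('hex',w,a)
go([.447,-.083,.06],a)
E
```

```text
t: 18.82
eef_pos: [0.4446, -0.1148, 0.1853]
tool_rot: [-0.0, 0.999, 0.044, 0.0]
contact_force: [-0.3, -0.0, 0.8]
gripper_width: 1.002
mould_hexagon 0.57 [322.9, 153.5] rect [447.6 -83.5  48.3  53.8  68.3] circ [447.9 -83.4  27.3] z 0.0549
mould_oblong 0.97 [319.1, 126.7] rect [446.4 -82.8  58.9  95.7   3.9] circ [446.1 -82.8  54. ] z 0.0268
mould_oblong 0.82 [319.0, 273.8] rect [ 455.8 -240.9   60.    97.6   44.9] circ [ 455.9 -241.1   54.8] z 0.0268
hex 47.56729459636023 0.13640122440170177
t 19.12 tcp [ 0.444  -0.1141  0.1852] yaw 0.09 g 0.999 F [-0.   0.9  0.1] q7 0.04 -> d [ 0.58 -3.07 12.52] w [-0.     0.    -0.047]
```

View pics/w15.png

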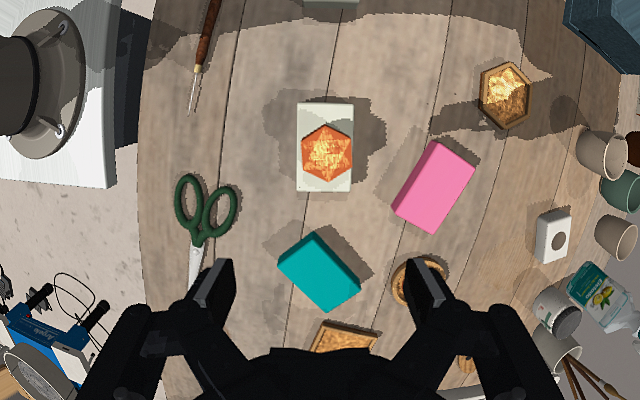

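```bash
python3 -m creep '[[[0.6,-3,5,0,0,-0.05,0.85],[0.6,-3,10,0,0,-0.05,0.85],[0.6,-3,12.5,0,0,-0.05,0.85],[0.6,-3,12.5,0,0,-0.05,0.85],[0.6,-3,12.5,0,0,-0.05,0.85]]]' 40; python3 - <<'E'
from h import *
go([.4477,-.0834,.015],.14)
E
```

```text
t: 19.75
eef_pos: [0.448, -0.0836, 0.0613]
tool_rot: [0.0, 0.998, 0.07, 0.001]
contact_force: [-0.1, 0.9, 0.6]
gripper_width: 0.849
t 19.75 tcp [ 0.448  -0.0836  0.0613] yaw 0.14 g 0.849 F [-0.1  0.9  0.6] q7 -0.18 -> d [-0.03 -0.03  4.63] w [ 0.    -0.001 -0.   ]
```

```bash
python3 -m creep '[[[0,0,3,0,0,0,0.85],[0,0,4.5,0,0,0,0.85],[0,0,4.5,0,0,0,0.85],[0,0,4.5,0,0,0,0],[0,0,4.5,0,0,0,0],[0,0,4.5,0,0,0,0],[0,0,4.5,0,0,0,0]]]' 40; python3 - <<'E'
from h import *
mould('mould_hexagon',.056)
im,d=bot.read_camera('wrist');cv2.imwrite('pics/w16.png',cv2.resize(im[150:350,220:420],None,fx=3,fy=3))
go([.4477,-.0834,.19],.14)
E
```

```text
t: 20.62
eef_pos: [0.4479, -0.0837, 0.0165]
tool_rot: [0.0, 0.998, 0.07, 0.001]
contact_force: [-0.8, -0.5, 6.0]
gripper_width: 0.55
mould_hexagon 0.96 [319.3, 265.4] rect [446.8 -83.5  47.8  54.6   8.1] circ [446.7 -83.5  27.4] z 0.0549
mould_hexagon 0.36 [601.3, 154.7] no top [0.65932368 0.00857663 0.00538122]
t 20.77 tcp [ 0.4479 -0.0837  0.0165] yaw 0.14 g 0.551 F [-1.1  0.6  5.7] q7 -0.26 -> d [ 1.000e-02 -1.000e-02 -1.735e+01] w [ 0.001 -0.002 -0.   ]
```

View pics/w16.png

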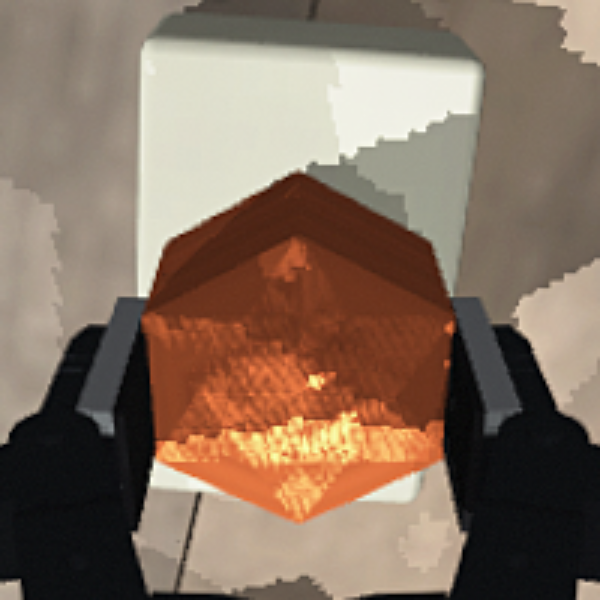

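```bash
python3 -m creep '[[[0,0,-3,0,0,0,0],[0,0,-9,0,0,0,0],[0,0,-15,0,0,0,0],[0,0,-17.5,0,0,0,0],[19,-5,-17.5,0,0,0,0],[19,-5,-17.5,0,0,0,0],[19,-5,-17.5,0,0,0,0],[19,-5,-17.5,0,0,0,0],[19,-5,-17.5,0,0,0,0],[19,-5,-17.5,0,0,0,0]]]' 40; python3 - <<'E'
from h import *
board('board_hexagon','h','pics/w17.png')
cal=cam('wrist');im,d=bot.read_camera('wrist')
s=bot.silhouettes('wrist','board_hexagon')[0];v,u=np.nonzero(s['mask']);D=onz('wrist',np.c_[u,v],.012,cal);h=cv2.convexHull((D[:,:2]*1000).astype(np.float32))[:,0]
w,a=min((sum(np.ptp(h@[np.cos(a+k*np.pi/3),np.sin(a+k*np.pi/3)]) for k in range(3))/3,a) for a in np.arange(-np.pi/6,np.pi/6,.02))
print('hex',w,a)
go([.664,.008,.05],a)
E
```

```text
t: 22.02
eef_pos: [0.627, -0.0087, 0.1905]
tool_rot: [0.001, 0.998, 0.069, -0.0]
contact_force: [0.2, -0.7, -1.0]
gripper_width: 0.551
board_hexagon 0.61 [354.0, 159.0] rect [662.6  10.   75.6  86.3  63. ] circ [662.7  10.2  43.1] z [0.004 0.005 0.011]
hex 76.8434102202019 0.0564012244017017
t 22.23 tcp [ 0.6276 -0.0085  0.1908] yaw 0.139 g 0.551 F [ 0.4 -0.1 -0.9] q7 -0.25 -> d [ 3.83 -1.14 14.08] w [ 0.001 -0.     0.083]
```

View pics/w17.png

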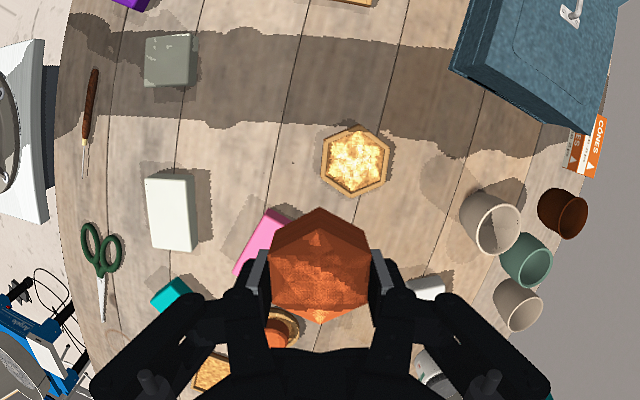

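```bash
python3 -m creep '[[[3.7,-1.4,5,0,0,0.08,0],[3.7,-1.4,10,0,0,0.08,0],[3.7,-1.4,14,0,0,0.08,0],[3.7,-1.4,14,0,0,0.08,0],[3.7,-1.4,14,0,0,0.08,0]]]' 40; python3 - <<'E'
from h import *
go([.6627,.0102,-.005],.055)
E
```

```text
t: 22.85
eef_pos: [0.664, 0.0116, 0.0523]
tool_rot: [-0.0, 1.0, 0.03, 0.001]
contact_force: [0.4, 0.1, -0.4]
gripper_width: 0.551
t 22.85 tcp [0.664  0.0116 0.0523] yaw 0.06 g 0.551 F [ 0.4  0.1 -0.4] q7 -0.43 -> d [-0.16  0.13  5.73] w [-0.    -0.002  0.005]
```

```bash
python3 -m creep '[[[-0.1,0.1,3,0,0,0,0],[-0.1,0.1,4.7,0,0,0,0],[-0.1,0.1,5.6,0,0,0,0],[-0.1,0.1,5.6,0,0,0,0],[-0.1,0.1,5.6,0,0,0,0]]]' 40; python3 - <<'E'
from h import *
go([.6627,.0102,-.005],.055)
mould('mould_hexagon',.034);im,d=bot.read_camera('wrist');cv2.imwrite('pics/w18.png',cv2.resize(im[150:350,220:420],None,fx=3,fy=3))
E
```

```text
t: 23.48
eef_pos: [0.6626, 0.0106, -0.0048]
tool_rot: [-0.0, 1.0, 0.03, 0.001]
contact_force: [-0.4, -0.7, -1.1]
gripper_width: 0.55
t 23.48 tcp [ 0.6626  0.0106 -0.0048] yaw 0.06 g 0.55 F [-0.4 -0.7 -1.1] q7 -0.47 -> d [0.01 0.04 0.02] w [-0.    -0.001  0.005]
mould_hexagon 0.65 [318.6, 266.0] rect [661.5  10.4  48.   54.9   3.2] circ [661.5  10.6  27.6] z 0.0337
```

View pics/w18.png

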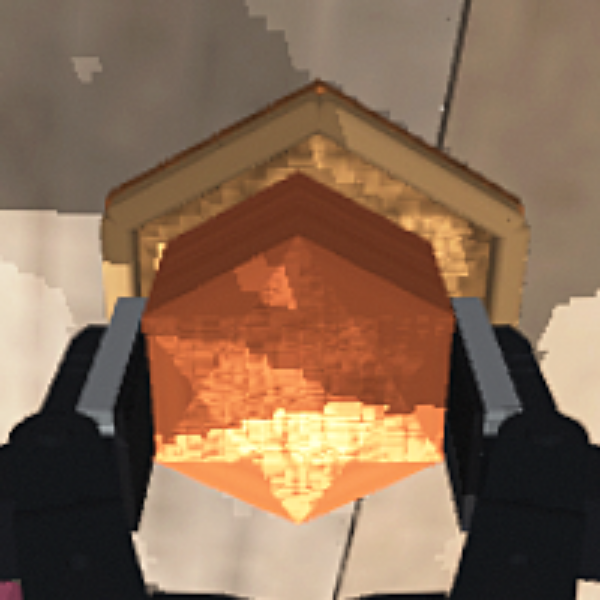

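```bash
python3 -m creep '[[[0,0,0.1,0,0,0,0.8],[0,0,0.1,0,0,0,0.8],[0,0,-3,0,0,0,0.8],[0,0,-9,0,0,0,0.8],[0,0,-15,0,0,0,1],[0,0,-19,0,0,0,1]]]' 40; python3 - <<'E'
from h import *
mould('mould_hexagon',.034);board('board_hexagon','h')
go([.446,-.11,.19],.068)
E
```

```text
t: 24.38
eef_pos: [0.6629, 0.0109, 0.1878]
tool_rot: [-0.0, 1.0, 0.03, 0.002]
contact_force: [0.7, 0.1, 0.3]
gripper_width: 1.002
mould_hexagon 0.84 [320.4, 175.6] rect [661.2  10.7  48.8  53.1  59.6] circ [661.1  10.2  27.6] z 0.0329
board_hexagon 0.71 [330.9, 154.6] rect [664.5  10.4  74.8  84.3   1.8] circ [663.5  10.3  42.6] z [0.004 0.01  0.012]
t 24.57 tcp [0.6623 0.0104 0.1851] yaw 0.06 g 1.0 F [ 0.6 -0.2 -0.1] q7 -0.35 -> d [-22.31  10.72  -0.52] w [ 0.    -0.001 -0.008]
```

```bash
python3 -m creep '[[[-3,1.5,-0.5,0,0,-0.01,1],[-22.3,8,-0.5,0,0,-0.01,1],[-22.3,8,-0.5,0,0,-0.01,1],[-22.3,8,-0.5,0,0,-0.01,1],[-22.3,8,-0.5,0,0,-0.01,1],[-22.3,8,8,0,0,-0.01,1],[-22.3,8,8,0,0,-0.01,1],[-22.3,8,8,0,0,-0.01,1]]]' 60; python3 - <<'E'
from h import *
mould('mould_oblong',.028,'pics/w19.png')
go([.446,-.0825,.04],.068)
E
```

```text
t: 25.58
eef_pos: [0.4428, -0.0821, 0.1024]
tool_rot: [-0.001, 0.999, 0.035, -0.002]
contact_force: [0.3, 0.7, 0.6]
gripper_width: 1.0
mould_oblong 0.97 [459.9, 240.7] rect [ 578.1 -115.7   94.2   60.8   66.5] circ [ 578.9 -115.8   54.1] z 0.0269
mould_oblong 0.62 [324.4, 195.1] rect [446.1 -82.1  60.4  95.2   4.1] circ [446.3 -82.2  54.7] z 0.0269
mould_oblong 0.59 [313.6, 328.2] rect [ 449.9 -234.4   59.7   78.8   45.1] circ [ 450.5 -233.8   48.1] z 0.0268
t 25.68 tcp [ 0.4449 -0.0822  0.1046] yaw 0.071 g 1.0 F [ 0.2 -0.2  1.1] q7 -0.19 -> d [0.11 0.04 6.46] w [-0.001 -0.     0.003]
```

View pics/w19.png

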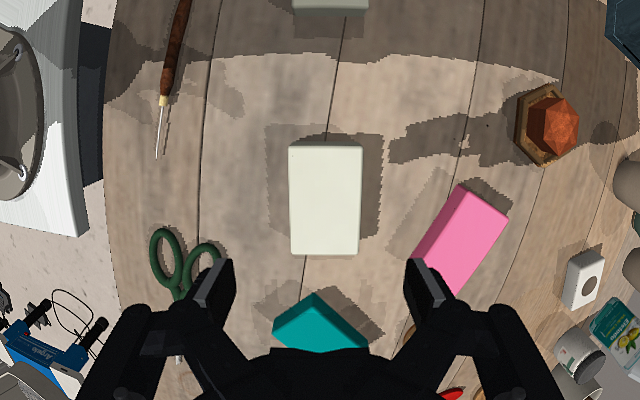

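```bash
python3 - <<'E'
from h import *
print(onz('wrist',[(222,253),(203,242),(212,290),(205,246)],.005))
print(onz('wrist',[(409,262),(412,255)],.028))
go([.446,-.0825,-.014],.07)
E
```

```text
[[ 0.35229528 -0.1499758   0.005     ]
 [ 0.33283692 -0.13978229  0.005     ]
 [ 0.33733302 -0.19718534  0.005     ]
 [ 0.33463239 -0.14404637  0.005     ]]
[[ 0.52992244 -0.1339417   0.028     ]
 [ 0.5313433  -0.12659156  0.028     ]]
t 25.68 tcp [ 0.4449 -0.0822  0.1046] yaw 0.071 g 1.0 F [ 0.2 -0.2  1.1] q7 -0.19 -> d [ 0.11  0.04 11.86] w [-0.001 -0.     0.001]
```

Clear on both sides.

```bash
python3 -m creep '[[[0.1,0,5,0,0,0,1],[0.1,0,9,0,0,0,1],[0.1,0,11.8,0,0,0,1],[0.1,0,11.8,0,0,0,1],[0.1,0,11.8,0,0,0,0.3],[0.1,0,11.8,0,0,0,0.3],[0.1,0,11.8,0,0,0,0.3],[0.1,0,11.8,0,0,0,0.3]]]' 60; python3 - <<'E'
from h import *
im,d=bot.read_camera('wrist');cv2.imwrite('pics/w20.png',cv2.resize(im[150:350,220:420],None,fx=3,fy=3))
go([.446,-.0825,.15],.07)
E
```

```text
t: 26.68
eef_pos: [0.4468, -0.0829, -0.0116]
tool_rot: [0.001, 0.999, 0.035, 0.002]
contact_force: [-1.3, 0.1, 6.7]
gripper_width: 0.681
t 26.73 tcp [ 0.4468 -0.0829 -0.0116] yaw 0.07 g 0.68 F [-1.6  0.7  8.5] q7 -0.42 -> d [ -0.02  -0.03 -16.16] w [ 0.001 -0.003 -0.   ]
```

View pics/w20.png

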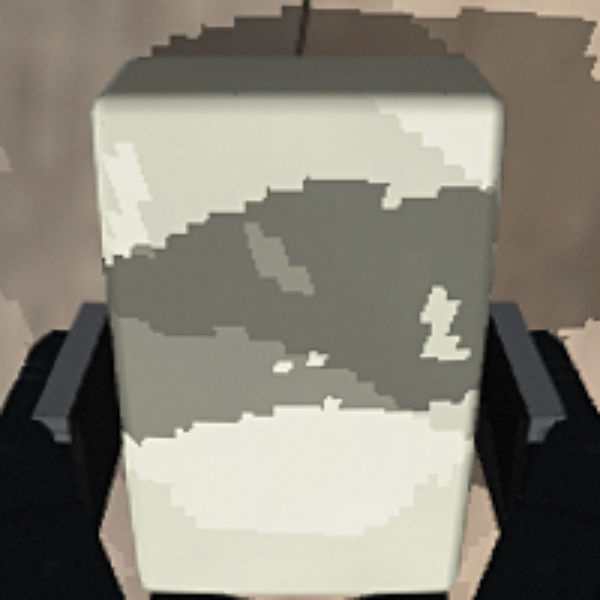

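```bash
python3 -m creep '[[[0,0,-3,0,0,0,0.3],[0,0,-9,0,0,0,0.3],[0,0,-15,0,0,0,0.3],[0.4,4,-18,0,0,0.1,0.3],[2.1,38,-18,0,0,0.31,0.3],[2.1,38,-18,0,0,0.31,0.3],[2.1,38,-18,0,0,0.31,0.3],[2.1,38,-18,0,0,0.31,0.3],[2.1,38,-18,0,0,0.31,0.3],[2.1,38,-18,0,0,0.31,0.3]]]' 60; python3 - <<'E'
from h import *
go([.495,-.46,.17],-.238)
E
```

```text
t: 27.98
eef_pos: [0.4912, -0.4651, 0.1674]
tool_rot: [0.001, 0.993, -0.122, 0.0]
contact_force: [0.7, 0.3, -0.9]
gripper_width: 0.686
t 27.98 tcp [ 0.4912 -0.4651  0.1674] yaw -0.245 g 0.686 F [ 0.7  0.3 -0.9] q7 0.17 -> d [ 0.25 -0.59 -0.27] w [ 0.002 -0.001 -0.007]
```

```bash
python3 - <<'E'
from h import *
board('board_oblong','r','pics/w21.png')
cal=cam('wrist');im,d=bot.read_camera('wrist')
s=bot.silhouettes('wrist','board_oblong')[0];v,u=np.nonzero(s['mask']);D=cloud('wrist',np.c_[u,v],d,cal);D=D[abs(D[:,2]-.012)<.003]
print(cv2.minAreaRect((D[:,:2]*1000).astype(np.float32)))
mould('mould_oblong',.2)
go([.4952,-.4002,.05],-.238)
E
```

```text
board_oblong 0.58 [307.7, 113.1] rect [ 496.2 -396.8  113.8   87.5   75.9] circ [ 496.  -397.    70.2] z [0.004 0.005 0.011]
((495.9300231933594, -397.0343017578125), (113.31106567382812, 88.00863647460938), 75.98567962646484)
mould_oblong 0.88 [248.7, 9.4] no top [ 0.46276791 -0.27148306  0.02633482]
mould_oblong 0.78 [315.1, 252.2] rect [ 492.  -459.4   96.4   60.4   76.3] circ [ 492.3 -458.    53.8] z 0.2025
t 28.27 tcp [ 0.4931 -0.4586  0.1671] yaw -0.238 g 0.686 F [ 0.4 -0.8 -1.6] q7 0.17 -> d [-1.18 -5.72 11.72] w [-0.001 -0.    -0.   ]
```

View pics/w21.png

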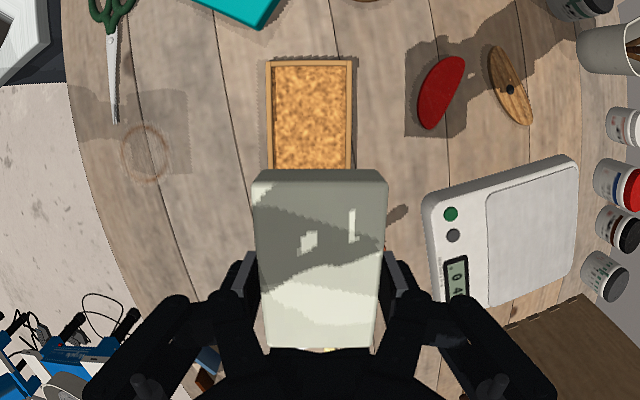

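```bash
python3 -m creep '[[[-1.1,-5.6,4,0,0,0,0.3],[-1.1,-5.6,8,0,0,0,0.3],[-1.1,-5.6,12,0,0,0,0.3],[-1.1,-5.6,12,0,0,0,0.3],[-1.1,-5.6,12,0,0,0,0.3]]]' 60; python3 - <<'E'
from h import *
go([.4955,-.401,-.0045],-.24)
E
```

```text
t: 28.9
eef_pos: [0.4966, -0.4033, 0.0483]
tool_rot: [0.0, 0.993, -0.119, 0.001]
contact_force: [-0.2, -0.7, -1.9]
gripper_width: 0.68
t 28.9 tcp [ 0.4966 -0.4033  0.0483] yaw -0.239 g 0.68 F [-0.2 -0.7 -1.9] q7 0.02 -> d [-0.18 -0.2   5.28] w [ 0.001 -0.002  0.001]
```

```bash
python3 -m creep '[[[-0.1,-0.2,2.5,0,0,0,0.3],[-0.1,-0.2,4.3,0,0,0,0.3],[-0.1,-0.2,5.2,0,0,0,0.3],[-0.1,-0.2,5.2,0,0,0,0.3],[-0.1,-0.2,5.2,0,0,0,0.3]]]' 60; python3 - <<'E'
from h import *
go([.4955,-.401,-.0045],-.24)
mould('mould_oblong',.034);im,d=bot.read_camera('wrist');cv2.imwrite('pics/w22.png',cv2.resize(im[130:350,200:440],None,fx=3,fy=2.7))
E
```

```text
t: 29.52
eef_pos: [0.4953, -0.4015, -0.0051]
tool_rot: [0.0, 0.993, -0.12, 0.001]
contact_force: [0.9, 0.1, -1.4]
gripper_width: 0.685
t 29.52 tcp [ 0.4953 -0.4015 -0.0051] yaw -0.24 g 0.685 F [ 0.9  0.1 -1.4] q7 -0.02 -> d [ 0.   -0.05 -0.06] w [ 0.    -0.001 -0.   ]
mould_oblong 0.75 [185.1, 21.9] no top [ 0.46507398 -0.27111244  0.02658707]
mould_oblong 0.6 [315.4, 252.1] rect [ 494.6 -400.8   96.5   60.4   76.3] circ [ 494.7 -400.9   55. ] z 0.0335
```

View pics/w22.png

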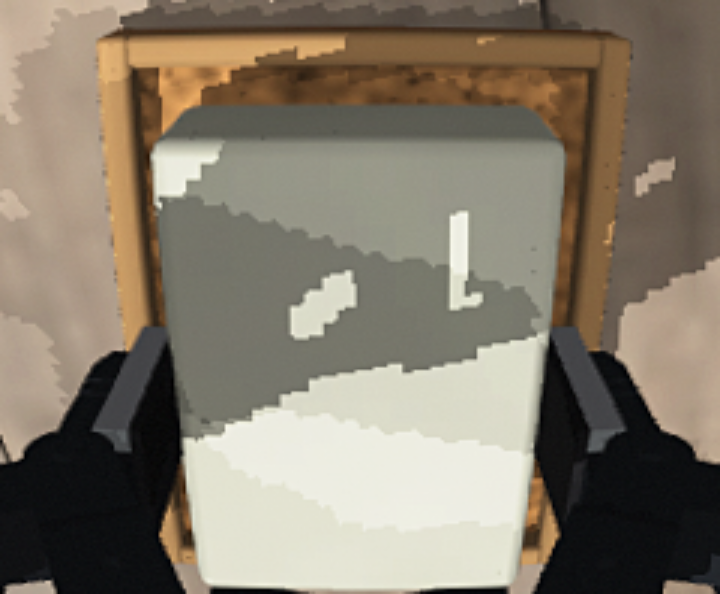

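Inside the rim, about 1 mm above the cork. Release and lift; then the square.

```bash
python3 -m creep '[[[0,0,0.1,0,0,0,0.95],[0,0,0.1,0,0,0,0.95],[0,0,-3,0,0,0,0.95],[0,0,-9,0,0,0,0.95],[0,0,-15,0,0,0,1],[0,0,-20,0,0,0,1]]]' 60; python3 - <<'E'
from h import *
mould('mould_oblong',.034,'pics/w23.png');board('board_oblong','r')
go([.437,.085,.2],.073)
E
```

```text
t: 30.42
eef_pos: [0.4953, -0.4013, 0.1972]
tool_rot: [0.0, 0.993, -0.12, 0.001]
contact_force: [0.5, -1.7, -0.4]
gripper_width: 1.0
mould_oblong 0.59 [250.1, 44.3] no top [ 0.45796199 -0.24473946  0.02678291]
board_oblong 0.62 [338.9, 162.7] rect [ 495.1 -401.6  123.5   87.2   76.1] circ [ 494.5 -400.8   74.4] z [0.004 0.01  0.012]
t 30.62 tcp [ 0.4953 -0.4015  0.1955] yaw -0.24 g 1.004 F [-0.8 -0.4 -1.5] q7 0.11 -> d [-17.22 -45.87  -0.54] w [ 0.002 -0.002 -0.313]
```

View pics/w23.png

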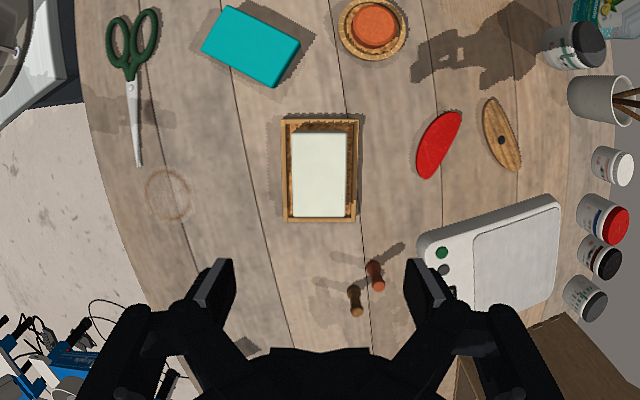

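```bash
python3 -m creep '[[[-1.7,-4.5,-0.5,0,0,-0.05,1],[-17.2,-45.9,-0.5,0,0,-0.31,1],[-17.2,-45.9,-0.5,0,0,-0.31,1],[-17.2,-45.9,-0.5,0,0,-0.31,1],[-17.2,-45.9,-0.5,0,0,-0.31,1],[-17.2,-45.9,-0.5,0,0,-0.31,1],[-17.2,-45.9,-0.5,0,0,-0.31,1],[-17.2,-45.9,-0.5,0,0,-0.31,1],[-17.2,-45.9,-0.5,0,0,-0.31,1],[-17.2,-45.9,-0.5,0,0,-0.31,1]]]' 60; python3 - <<'E'
from h import *
mould('mould_square',.028,'pics/w24.png')
go([.437,.1035,.05],.073)
E
```

```text
t: 31.88
eef_pos: [0.436, 0.0852, 0.1983]
tool_rot: [0.0, 0.999, 0.035, -0.001]
contact_force: [-0.1, -0.5, -1.0]
gripper_width: 1.002
mould_square 0.56 [322.1, 156.9] rect [436.1 104.4  60.6  58.6   4.2] circ [436.3 104.8  39.8] z 0.0268
t 31.98 tcp [0.4366 0.0838 0.1985] yaw 0.068 g 1.0 F [ 0.2 -0.5 -0. ] q7 -0.45 -> d [ 0.2  -1.96 14.85] w [ 0.     0.002 -0.005]
```

View pics/w24.png

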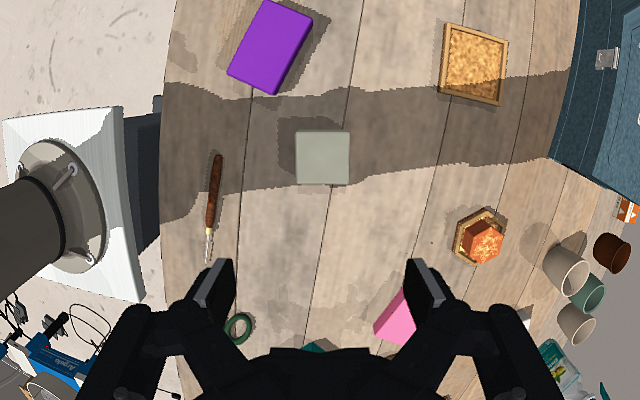

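```bash
python3 -m creep '[[[0.1,-2,5,0,0,0,1],[0.1,-2,10,0,0,0,1],[0.1,-2,15,0,0,0,1],[0.1,-2,15,0,0,0,1],[0.1,-2,15,0,0,0,1]]]' 60; python3 - <<'E'
from h import *
mould('mould_square',.028)
go([.4362,.1045,-.014],.073)
E
```

```text
t: 32.6
eef_pos: [0.4375, 0.1053, 0.0506]
tool_rot: [-0.0, 0.999, 0.034, 0.001]
contact_force: [0.1, 0.7, 1.3]
gripper_width: 0.998
mould_square 0.68 [318.6, 221.1] rect [436.2 104.2  60.4  60.7   4. ] circ [436.1 104.4  40.4] z 0.0268
t 32.7 tcp [0.4382 0.1055 0.0513] yaw 0.069 g 1.0 F [-0.7  0.4 -0.1] q7 -0.79 -> d [-0.23  0.09  6.53] w [-0.    -0.003 -0.004]
```

```bash
python3 -m creep '[[[-0.1,0.1,4,0,0,0,1],[-0.1,0.1,6.4,0,0,0,1],[-0.1,0.1,6.4,0,0,0,1],[-0.1,0.1,6.4,0,0,0,0.3],[-0.1,0.1,6.4,0,0,0,0.3],[-0.1,0.1,6.4,0,0,0,0.3],[-0.1,0.1,6.4,0,0,0,0.3]]]' 60; python3 - <<'E'
from h import *
mould('mould_square',.028)
im,d=bot.read_camera('wrist');cv2.imwrite('pics/w25.png',cv2.resize(im[150:350,220:420],None,fx=3,fy=3))
go([.614,.20,.17],-.03)
E
```

```text
t: 33.58
eef_pos: [0.4369, 0.1048, -0.0128]
tool_rot: [0.0, 0.999, 0.035, 0.002]
contact_force: [-1.8, -1.1, 10.9]
gripper_width: 0.685
mould_square 0.87 [320.7, 265.2] rect [436.  103.9  60.   60.8   4.1] circ [435.7 104.4  40.6] z 0.0268
mould_square 0.72 [598.3, 78.5] no top [0.60278448 0.23247554 0.0053051 ]
t 33.73 tcp [ 0.4369  0.1048 -0.0127] yaw 0.07 g 0.692 F [-1.3 -0.5 10. ] q7 -0.92 -> d [ 18.39  -8.26 -18.22] w [ 0.    -0.003  0.1  ]
```

View pics/w25.png

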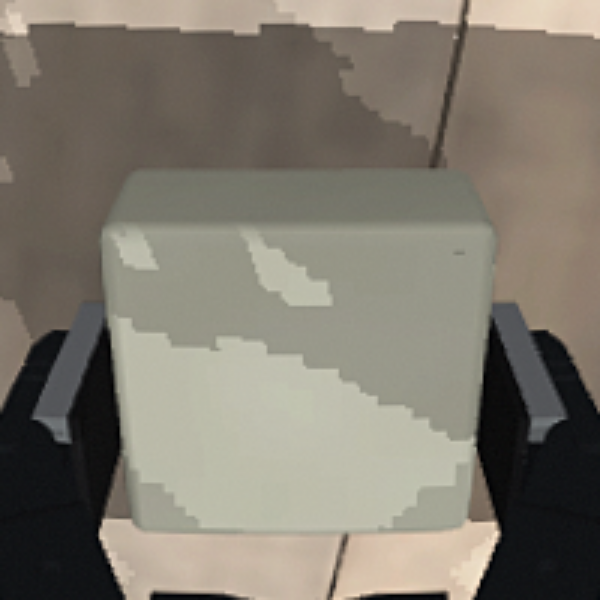

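```bash
python3 -m creep '[[[0,0,-3,0,0,0,0.3],[0,0,-9,0,0,0,0.3],[0,0,-15,0,0,0,0.3],[2,-0.5,-18,0,0,0.03,0.3],[18,-6.5,-18,0,0,0.1,0.3],[18,-6.5,-18,0,0,0.1,0.3],[18,-6.5,-18,0,0,0.1,0.3],[18,-6.5,-18,0,0,0.1,0.3],[18,-6.5,-18,0,0,0.1,0.3]]]' 60; python3 - <<'E'
from h import *
board('board_square','r','pics/w26.png')
mould('mould_square',.207)
go([.6135,.2345,.05],-.03)
E
```

```text
t: 34.85
eef_pos: [0.6098, 0.1818, 0.1658]
tool_rot: [0.0, 1.0, -0.015, -0.0]
contact_force: [0.1, -0.8, -1.0]
gripper_width: 0.682
board_square 0.62 [319.9, 128.5] rect [612.9 235.3  88.1  88.8  87.8] circ [612.9 235.5  61.5] z [0.004 0.005 0.011]
mould_square 0.7 [318.7, 264.8] rect [608.6 180.5  60.7  59.6  88.7] circ [608.5 180.4  41.1] z 0.2053
t 35.05 tcp [0.6099 0.1812 0.1659] yaw -0.03 g 0.684 F [ 0.3 -0.7 -1. ] q7 -0.78 -> d [ 0.19 -5.35 11.58] w [ 0.001 -0.    -0.   ]
```

View pics/w26.png

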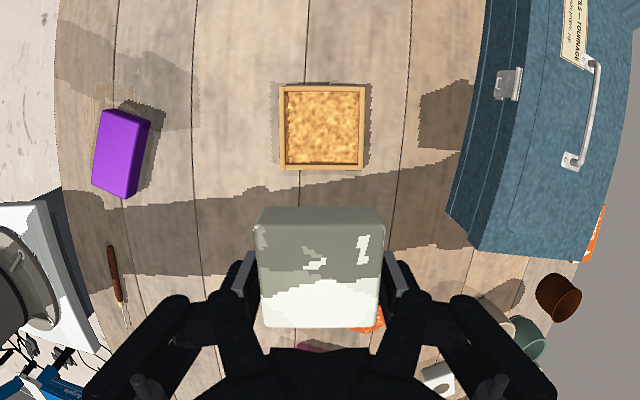

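```bash
python3 -m creep '[[[0.2,-5.4,4,0,0,0,0.3],[0.2,-5.4,8,0,0,0,0.3],[0.2,-5.4,11.5,0,0,0,0.3],[0.2,-5.4,11.5,0,0,0,0.3],[0.2,-5.4,11.5,0,0,0,0.3]]]' 60; python3 - <<'E'
from h import *
go([.6138,.2357,-.0055],-.033)
E
```

```text
t: 35.67
eef_pos: [0.615, 0.2361, 0.0521]
tool_rot: [-0.0, 1.0, -0.015, 0.001]
contact_force: [0.1, 0.5, -1.9]
gripper_width: 0.689
t 35.67 tcp [0.615  0.2361 0.0521] yaw -0.03 g 0.689 F [ 0.1  0.5 -1.9] q7 -0.94 -> d [-0.12  0.05  5.76] w [-0.001 -0.002  0.003]
```

```bash
python3 -m creep '[[[-0.1,0,3,0,0,0,0.3],[-0.1,0,4.7,0,0,0,0.3],[-0.1,0,5.6,0,0,0,0.3],[-0.1,0,5.6,0,0,0,0.3],[-0.1,0,5.6,0,0,0,0.3]]]' 60; python3 - <<'E'
from h import *
go([.6138,.2357,-.0055],-.033)
mould('mould_square',.034);im,d=bot.read_camera('wrist');cv2.imwrite('pics/w27.png',cv2.resize(im[130:350,200:440],None,fx=3,fy=2.7))
E
```

```text
t: 36.3
eef_pos: [0.6137, 0.2363, -0.0047]
tool_rot: [-0.0, 1.0, -0.015, 0.001]
contact_force: [0.1, -0.4, -1.2]
gripper_width: 0.682
t 36.3 tcp [ 0.6137  0.2363 -0.0047] yaw -0.03 g 0.682 F [ 0.1 -0.4 -1.2] q7 -0.98 -> d [0.01 0.06 0.08] w [-0.001 -0.001  0.003]
mould_square 0.92 [316.8, 263.2] rect [612.9 235.7  60.5  60.   88.6] circ [612.6 235.7  40.8] z 0.0347
```

View pics/w27.png

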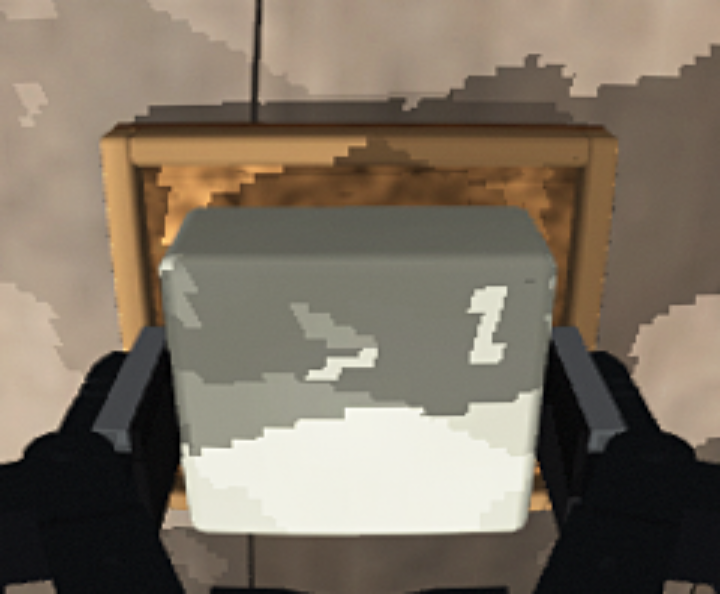

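```bash
python3 -m creep '[[[0,0,0.15,0,0,0,0.3],[0,0,0.15,0,0,0,0.95],[0,0,0.15,0,0,0,0.95],[0,0,-3,0,0,0,0.95],[0,0,-9,0,0,0,0.95],[0,0,-15,0,0,0,1],[0,0,-20,0,0,0,1],[0,0,-20,0,0,0,1]]]' 60; python3 - <<'E'
from h import *
mould('mould_square',.034,'pics/w28.png');board('board_square','r')
im,d=bot.read_camera('top')
for n in('oblong','square','hexagon','disc','button'):
  for s in bot.silhouettes('top','mould_'+n):
    if s['p']<.3: continue
    v,u=np.nonzero(s['mask']);D=cloud('top',np.c_[u,v],d);P=(onz('top',np.c_[u,v],.034)[:,:2]*1000).astype(np.float32)
    print(n,round(s['p'],2),s['xy'],np.round(cv2.minAreaRect(P)[0],1),'z',np.round(np.percentile(D[:,2],[50,75]),3))
cv2.imwrite('pics/t2.png',cv2.resize(im[140:260,190:450],None,fx=3,fy=3,interpolation=cv2.INTER_CUBIC))
o=bot.get_obs();print(o['t'],o['contact_force'])
E
```

```text
t: 37.45
eef_pos: [0.6153, 0.2378, 0.1996]
tool_rot: [-0.002, 1.0, -0.015, 0.004]
contact_force: [0.7, -0.0, 0.5]
gripper_width: 1.003
mould_square 0.58 [317.5, 175.6] rect [612.3 235.5  58.4  60.3  88.3] circ [612.7 235.6  40. ] z 0.0328
board_square 0.6 [316.0, 149.6] rect [612.1 235.5  89.   88.5  88.3] circ [612.6 235.   60.8] z [0.004 0.01  0.012]
oblong 0.71 [256.3, 241.3] [369.9 224.2] z [0.027 0.031]
oblong 0.69 [345.2, 187.3] [ 578.1 -116.3] z [0.027 0.031]
oblong 0.57 [380.5, 221.4] [ 454.8 -238.8] z [0.028 0.032]
oblong 0.55 [422.8, 209.9] [ 494.6 -397.5] z [0.033 0.036]
square 0.61 [256.7, 187.3] [572.1 238.3] z [0.009 0.013]
square 0.48 [252.6, 181.7] [591.8 235.1] z [0.032 0.035]
hexagon 0.54 [314.7, 164.3] [661.8   9.7] z [0.033 0.037]
button 0.44 [204.0, 205.3] [493.5 424.2] z [0.033 0.036]
37.95 [-0.40077803  0.21173347 -0.16028323]
```

View pics/w28.png

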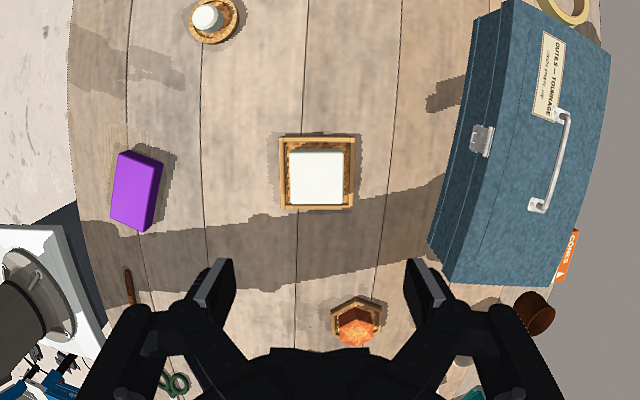

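View pics/t2.png

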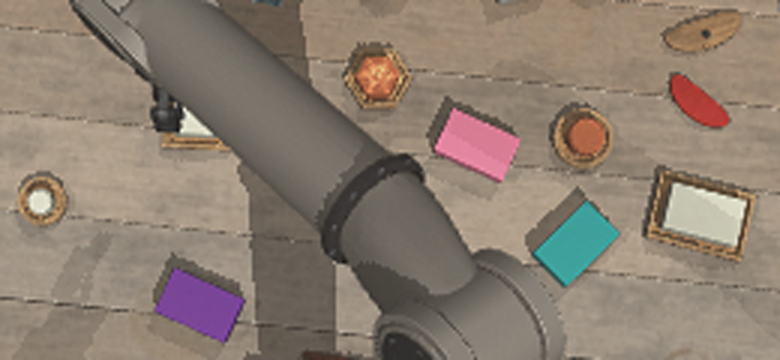

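```bash
python3 -c "
from station import bot
print(bot.hand_in(), bot.get_obs()['t'])"
```

```text
the job is handed in; nothing more can be done
the job is handed in; nothing more can be done
```

All five moulds are off the piles and each is on its own board; I handed in at about 38 s of the 106 s allowed, and no verdict was reported.

| Mould | Last measured height | Offset from its board's centre |
|---|---|---|
| Square | top at 33 mm (34 mm is flat on the cork) | about 0.5 mm |
| Hexagon | top at 33 mm | about 2 mm |
| Disc | top at 33 mm | about 1 mm |
| Oblong | top at 33 mm (overhead camera) | about 1 mm in the last wrist reading before release; about 4 mm in the overhead view afterwards |
| Button | top at 33 to 34 mm | about 3 to 5 mm |

No mould tipped. At hand-in the gripper was open about 20 cm up, with no contact force beyond noise.

These checks failed or disagreed:
- **Fingertips:** they sit about 23 mm behind the reported TCP. The first grasp of the button closed just above it and touched nothing; I measured the offset by depth and corrected for it in every later grasp and placement.
- **Oblong after release:** the wrist view did not detect it, so I relied on the picture and the overhead fit.
- **Disc at the end:** the overhead network missed it. The picture shows it inside its board, as did the wrist check after I released it.
- **Square at the end:** in the last overhead view the arm hid part of it, so its overhead position was wrong. I used the wrist reading instead.

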